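# Line the amber reagent bottles up by height

### The arm

A 7-joint arm with a two-finger parallel gripper is mounted at the origin on the work surface. World frame = base frame: x ahead of the robot, y to its left, z up, the work surface at z = 0. Lengths are in m, angles in rad, forces in N, time in s.
With the tool pointing down it reaches from about 0.425 to 0.925 m from the base axis. Payload 6.8 kg.
Tool frame: the origin (TCP) lies midway between the tips of the shut fingers; the grasp point (between the pads) lies 19 mm behind it; z points along the fingers, y is the direction in which the jaws open and shut (so a half turn about z gives the same grasp; the last joint's range is limited). The gripper opens to 85 mm and grips with 20 to 120 N. Pads are 22 mm wide; open, the fingers measure 114 mm over their backs; the gripper's body (76 mm by 85 mm) begins 54 mm behind the grasp point. The pads swing forward as they close: fully open they stand 13 mm farther back than shut.
Start: joints at [1.22, 0.477, 0.022, 1.555, -0.011, 1.109, -0.083], TCP at [0.162, -0.655, 0.231] pointing down, gripper open.
Joint ranges: [-2.96, 2.96], [-0.34, 2.1], [-1.41, 1.46], [0.24, 2.44], [-1.37, 4.51], [0.17, 1.92], [-2.96, 2.96]. Speed limits (rad/s): [2.39, 2.39, 3.14, 3.14, 3.14, 3.14, 3.14].

### API

Orientations are given as a rotation vector (axis times angle).
In Python, from bench import r, imaging gives the robot as it stands.
- The arm moves only by the tool jog_arm, never from a script. Its argument "rows" is a list of rows, each an object with "delta_rot": the turn, a rotation vector about the tool's x, y, z in degrees, a list of three; "xyz": the shift along the tool's x, y, z in cm, a list of three; "fingers": the closure, from 0 (fully open) to 1 (shut). A call has exactly 5 rows; each row is the pose to reach, as a shift and turn from the pose measured when the call began, along the tool's axes at that moment; what a row does not reach only later rows make up. A row lasts 1/12 s, in which the tool goes at most 41.7 mm and 7.16 degrees, less where a joint would pass 70% of its speed; a pose out of reach is approached as far as the arm can. A call with a gripper value outside its range is refused whole. The fingers move at their own pace and stop on an object; "grip_force" is the grip in N (left out, the last holds). Time passes only in rows, so rows that repeat a pose let the fingers close, or fill a call up. It gives the time, the measured TCP pose, the force and the opening at its end, in the units of the state.
- r.get_obs(): the state, without advancing time (a new reading comes with each control period).
- imaging.grab_frame(name): name is "side" or "top"; returns the picture (400x640x3 uint8, blue, green, red); there is no depth.
- imaging.camera_info(name): a dict with "camera_matrix" (3x3 intrinsics, pixels), "k1" (the pictures are not rectified: a ray, as slopes to the right and down, at radius r is drawn at 1 + k1 r^2 times it, then the intrinsics apply), "xyz" and "attitude" of the camera in the world. Camera axes: x right, y down, z forward; pixel columns grow to the right and rows downward; lengths in m; the calibration is good to about 2 mm. A picture is of the moment at which its call begins. camera_info takes no time and is no camera call.
- r.hand_in(): hands the job in, once; it reports no verdict.
Trained networks look in the newest picture that a camera, given by its name, has taken for a name from the list of things; names that differ only in an ending like _2 or _b are one class to them, and where a whole thing is asked for, a point or a joint stands for the part that bears it (a point fixed in the world has none). Each returns a list of dicts, best first, with "conf" (0 to 1); they miss things now and then, are a little off and sometimes report something else, mostly with a low value. They report only what shows in the picture. A call takes as long as a camera call.
- imaging.find_in(camera, query): "position" ([column, row] in pixels, amid what is visible of it).
- imaging.cut_out(camera, query): "region" (400x640 bool, what is visible of it) and "position" ([column, row] in pixels, amid what is visible of it).
- imaging.tip_of(camera, query): "position" ([column, row] in pixels: a listed point, or the origin of a listed thing).
The state is a dict: "clock": time; "joints": joint angles; "qvel": joint speeds; "tau": joint torques, N m; "tcp_pos": TCP position; "orientation": TCP orientation; "contact_force": force on the tool from outside, world axes, zero at the start; "moment": the same for the moment, N m; "grip_width": finger opening in m.
Only numpy, scipy, OpenCV 4.12 (cv2) and the standard library are available. Lean on these libraries where they do the work, as an engineer would, in place of code of your own. Each camera call takes 0.05 s, during which the arm holds its last target.

### The job

Line the four amber bottles up by height on the low metal riser: the tallest on the blue mat next to the green end block, then each shorter one on the next mat along, so that the shortest stands on the mat farthest from the green block. Keep the bottles upright, centre each one on its mat and set it down gently without dropping it, and leave the glass beaker where it stands.

Things in the scene. Friction and masses are not known exactly. Their poses are not given: they have to be found in the camera images.
- bottle_black: Loose amber glass bottle with a black screw cap, upright, round, closed, paper band round the body, about 0.1 to 0.4 kg. Total height 140 mm, body diameter 52 mm. The cap is a cylinder 32 mm in diameter taking the top 20 mm; under it a 12 mm long neck, 26 mm in diameter, then a short sloping shoulder (about 12 mm) down to the body. Grip it by the cap. Origin: centre of the underside; z up the bottle's axis.
- bottle_white: Loose amber glass bottle with a white screw cap, upright, round, closed, paper band round the body, about 0.1 to 0.4 kg. Total height 120 mm, body diameter 62 mm. The cap is a cylinder 36 mm in diameter taking the top 20 mm; under it a 12 mm long neck, 30 mm in diameter, then a short sloping shoulder (about 12 mm) down to the body. Grip it by the cap. Origin: centre of the underside; z up the bottle's axis.
- bottle_red: Loose amber glass bottle with a red screw cap, upright, round, closed, paper band round the body, about 0.1 to 0.4 kg. Total height 100 mm, body diameter 46 mm. The cap is a cylinder 30 mm in diameter taking the top 20 mm; under it a 12 mm long neck, 24 mm in diameter, then a short sloping shoulder (about 12 mm) down to the body. Grip it by the cap. Origin: centre of the underside; z up the bottle's axis.
- bottle_yellow: Loose amber glass bottle with a yellow screw cap, upright, round, closed, paper band round the body, about 0.1 to 0.4 kg. Total height 80 mm, body diameter 56 mm. The cap is a cylinder 34 mm in diameter taking the top 20 mm; under it a 12 mm long neck, 28 mm in diameter, then a short sloping shoulder (about 12 mm) down to the body. Grip it by the cap. Origin: centre of the underside; z up the bottle's axis.
- mat_far_left: Round blue mat, 74 mm in diameter, 2 mm thick, fixed on the low aluminium riser: the far left one of the four mats in the row, left and right as seen by the robot (left is towards +y). Origin: centre of its underside, which is the riser's top, 30 mm above the bench; so a bottle standing on it has its underside at 32 mm. Its y axis runs along the row towards the left end, its x axis squarely across the row, away from the robot.
- mat_mid_left: Round blue mat, 74 mm in diameter, 2 mm thick, fixed on the low aluminium riser: the second from the left of the four mats in the row, left and right as seen by the robot (left is towards +y). Origin: centre of its underside, which is the riser's top, 30 mm above the bench; so a bottle standing on it has its underside at 32 mm. Its y axis runs along the row towards the left end, its x axis squarely across the row, away from the robot.
- mat_mid_right: Round blue mat, 74 mm in diameter, 2 mm thick, fixed on the low aluminium riser: the second from the right of the four mats in the row, left and right as seen by the robot (left is towards +y). Origin: centre of its underside, which is the riser's top, 30 mm above the bench; so a bottle standing on it has its underside at 32 mm. Its y axis runs along the row towards the left end, its x axis squarely across the row, away from the robot.
- mat_far_right: Round blue mat, 74 mm in diameter, 2 mm thick, fixed on the low aluminium riser: the far right one of the four mats in the row, left and right as seen by the robot (left is towards +y). Origin: centre of its underside, which is the riser's top, 30 mm above the bench; so a bottle standing on it has its underside at 32 mm. Its y axis runs along the row towards the left end, its x axis squarely across the row, away from the robot.
- green_stop: Green end block, fixed on the riser at one end of the row, some 67 mm beyond the end mat's centre (left or right end, it varies; a like block in grey stands at the other end). 90 mm across the row, 20 mm along it, 40 mm tall, so its top is 70 mm above the bench. Origin: centre of its underside, on the riser's top. The riser is 110 mm deep, 460 mm long, 30 mm high; mats stand about 95 mm apart, give or take 10 mm. The tallest bottle goes on the mat nearest this block.
- beaker: Bystander: loose open clear glass beaker, upright, 72 mm in diameter at the rim, 90 mm tall, 0.15 kg, to the left of the riser. Not to be disturbed. Origin: centre of its underside.

How it is judged:
By the outcome, as a careful person would: the job done as asked, in the order asked, and still so for the second after the job is handed in, with the robot touching nothing.
It also fails if it takes over 115 s, if anything falls off the work surface, if the arm or the gripper's body presses on something with over 40 N, if the wrist force passes 120 N, or if a joint passes its speed limit or range.

## Working session

There is one attempt and no reset: what is moved stays moved. The work goes in short steps, Python scripts to look and compute and a tool call to move; the robot and the scene stay as the last step left them, time stands still between calls to the robot, and variables do not carry over. Pictures are saved under pics/ and viewed, and the job is handed in when it is done.

Besides the shell and the picture viewer there is one more tool, called after "Call:" as name(argument=value, ...) on one line, values as JSON. jog_arm: Moves the arm, as the interface text tells. Its arguments: {"type":"object","properties":{"rows":{"type":"array","items":{"type":"object","properties":{"delta_rot":{"type":"array","items":{"type":"number"}},"xyz":{"type":"array","items":{"type":"number"}},"fingers":{"type":"number"}}}},"grip_force":{"type":"number"}},"required":["rows"]}

```bash
mkdir -p pics; ls; cat > h.py <<'E'
import numpy as np, cv2
from scipy.spatial.transform import Rotation as R
from bench import r, imaging
def cam(n):
    c=imaging.camera_info(n); return c
def rot(c):
    a=np.array(c['attitude'],float)
    return R.from_rotvec(a).as_matrix() if a.size==3 else (a if a.shape==(3,3) else R.from_quat(a).as_matrix())
def ray(n,p):
    c=cam(n);K=np.array(c['camera_matrix']);d=np.array([(p[0]-K[0,2])/K[0,0],(p[1]-K[1,2])/K[1,1]])
    u=d.copy()
    for _ in range(30): u=d/(1+c['k1']*(u@u))
    return np.array(c['xyz']),rot(c)@np.array([u[0],u[1],1.])
def at_z(n,p,z):
    o,d=ray(n,p); return o+d*(z-o[2])/d[2]
def proj(n,P):
    c=cam(n);K=np.array(c['camera_matrix']);q=rot(c).T@(np.array(P)-np.array(c['xyz']));u=q[:2]/q[2]
    u=u*(1+c['k1']*(u@u)); return np.array([K[0,0]*u[0]+K[0,2],K[1,1]*u[1]+K[1,2]])
E
python3 - <<'E'
from h import *
print(r.get_obs())
for n in('side','top'):
    print(n,cam(n)); cv2.imwrite(f'pics/{n}0.png',imaging.grab_frame(n))
H=dict(black=.14,white=.12,red=.10,yellow=.08)
for n in ['bottle_'+k for k in H]+['mat_far_left','mat_mid_left','mat_mid_right','mat_far_right','green_stop','beaker']:
    f=imaging.find_in('top',n); print(n,[(np.round(a['position'],1),round(a['conf'],2)) for a in f[:4]])
E
```

```text
pics
{'clock': 0.0, 'joints': array([ 1.21992447,  0.4777992 ,  0.02235633,  1.55645031, -0.01147725,
        1.10929748, -0.08311834]), 'qvel': array([ 0.00139384, -0.00014645,  0.00120183, -0.00101102, -0.00096829,
        0.00090114,  0.00024496]), 'tau': array([-2.02699408e-05, -5.96443391e+01,  1.60800867e+00, -2.81196338e+01,
        1.24495814e-02,  9.18635807e-03,  1.18460378e-06]), 'tcp_pos': array([ 0.16209319, -0.65464043,  0.23032713]), 'orientation': array([-3.11670404e+00, -3.80191081e-01,  6.00839596e-04]), 'contact_force': array([-0.54147078,  0.22010341, -0.64104643]), 'moment': array([-0.02794615,  0.02004964, -0.01349657]), 'grip_width': 0.08535718726908224}
side {'camera_matrix': array([[423.30412235,   0.        , 316.16172738],
       [  0.        , 423.30412235, 199.52485795],
       [  0.        ,   0.        ,   1.        ]]), 'k1': 0.0006179773207774216, 'xyz': array([ 0.51157848, -0.8791669 ,  0.72977   ]), 'attitude': array([-2.20239989,  0.01662539,  0.00594585])}
top {'camera_matrix': array([[473.23724895,   0.        , 313.37524733],
       [  0.        , 473.23724895, 204.33053849],
       [  0.        ,   0.        ,   1.        ]]), 'k1': 0.041584664473918405, 'xyz': array([0.33830157, 0.04160157, 1.20306735]), 'attitude': array([-2.142992 ,  2.13149  , -0.1817919])}
bottle_black [(array([219.1, 240.1]), 0.66)]
bottle_white [(array([281.6, 239.3]), 0.86)]
bottle_red [(array([436.5, 256.5]), 0.66)]
bottle_yellow [(array([362.1, 238.9]), 0.9), (array([348.1, 173.6]), 0.71)]
mat_far_left [(array([271.7, 183.7]), 0.97)]
mat_mid_left [(array([313.6, 180.2]), 0.8)]
mat_mid_right [(array([347.1, 172.9]), 0.71), (array([312.8, 183.5]), 0.2)]
mat_far_right [(array([384.7, 169.3]), 0.62)]
green_stop [(array([411.4, 162.4]), 0.62)]
beaker [(array([163.3, 176.8]), 0.78)]
```

View pics/top0.png

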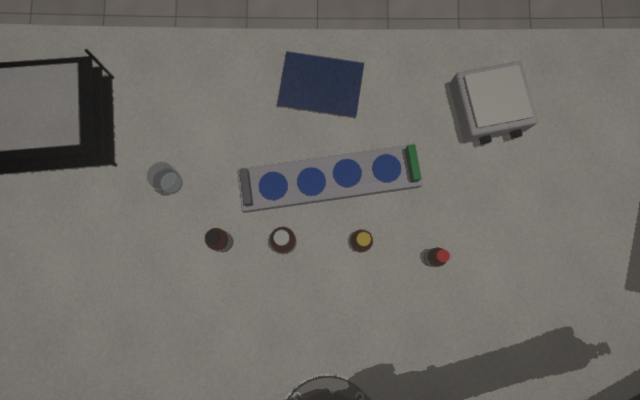

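View pics/side0.png

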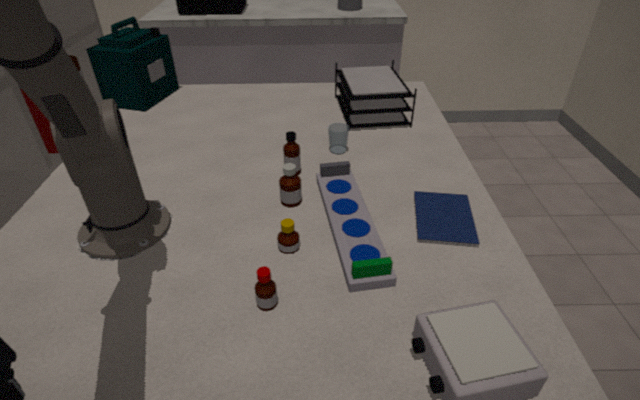

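Side view: the green stop is at the right (−y) end (top px 413,163). So black goes to far_right, white to mid_right, red to mid_left and yellow to far_left. I'll measure precisely next.

```bash
cat > seg.py <<'E'
from h import *
def blobs(n,img,want,amin=15):
    hsv=cv2.cvtColor(img,cv2.COLOR_BGR2HSV);h,s,v=[hsv[...,i].astype(int) for i in range(3)]
    m=dict(blue=(h>100)&(h<130)&(s>140)&(v>90),yellow=(h>18)&(h<32)&(s>150)&(v>90),red=((h<6)|(h>174))&(s>160)&(v>110),green=(h>45)&(h<80)&(s>130))[want].astype(np.uint8)
    k,l,st,c=cv2.connectedComponentsWithStats(m)
    return [(c[i],st[i]) for i in range(1,k) if st[i,4]>=amin]
E
python3 - <<'E'
from seg import *
it=imaging.grab_frame('top');is_=imaging.grab_frame('side')
cv2.imwrite('pics/topz.png',cv2.resize(it[140:280,140:460],None,fx=2.5,fy=2.5,interpolation=cv2.INTER_CUBIC))
cv2.imwrite('pics/sidez.png',cv2.resize(is_[120:320,230:410],None,fx=3,fy=3,interpolation=cv2.INTER_CUBIC))
for n,im in(('top',it),('side',is_)):
  for w,z in(('blue',.032),('yellow',.08),('red',.1),('green',.07)):
    for c,s in blobs(n,im,w): print(n,w,np.round(c,1),s,np.round(at_z(n,c,z),4))
for k in('black','white','red','yellow'):
  for n in('top','side'):
    f=imaging.cut_out(n,'bottle_'+k)
    for a in f[:2]:
      ys,xs=np.where(a['region']);print(k,n,round(a['conf'],2),a['position'],xs.min(),xs.max(),ys.min(),ys.max(),len(xs))
    g=imaging.tip_of(n,'bottle_'+k); print('  tip',[(np.round(at_z(n,a['position'],0),4),round(a['conf'],2)) for a in g[:2]])
for k in('mat_far_left','mat_mid_left','mat_mid_right','mat_far_right'):
  for n in('top','side'):
    g=imaging.tip_of(n,k); print(k,n,[(np.round(at_z(n,a['position'],0.03),4),round(a['conf'],2)) for a in g[:2]])
E
```

```text
top blue [384.2 165.3] [374 155  25  25 151] [ 0.6352 -0.1427  0.032 ]
top blue [346.3 170.4] [334 160  26  24 294] [ 0.6215 -0.0464  0.032 ]
top blue [311.1 176.6] [300 169  24  17 150] [0.6049 0.0429 0.032 ]
top blue [306.9 188.5] [304 184   7   8  19] [0.5741 0.0534 0.032 ]
side blue [338.3 186.1] [327 180  24  13 249] [0.579  0.1392 0.032 ]
side blue [344.4 206.1] [332 199  26  15 302] [0.5906 0.0425 0.032 ]
side blue [355.7 227.3] [343 219  27  18 377] [ 0.6136 -0.0481  0.032 ]
side blue [363.8 252.4] [350 245  30  16 363] [ 0.625  -0.1415  0.032 ]
side yellow [287.  222.9] [281 219  13   9  96] [ 0.442  -0.0851  0.08  ]
side red [263.  271.2] [257 267  13  10  98] [ 0.4022 -0.2647  0.1   ]
side green [371.2 267.4] [352 258  40  20 631] [ 0.6301 -0.2285  0.07  ]
black top 0.67 [215.8, 237.8] 205 232 228 250 497
black top 0.53 [346.9, 174.2] 333 361 159 186 666
  tip [(array([0.4395, 0.2594, 0.    ]), 0.55)]
black side 0.55 [293.5, 153.3] 284 300 132 174 458
black side 0.3 [371.8, 267.3] 352 392 257 278 717
  tip [(array([0.4395, 0.2577, 0.    ]), 0.91)]
white top 0.93 [281.6, 24
[... 592 characters left out ...]
30 252 415
  tip [(array([ 0.4451, -0.0819,  0.    ]), 0.79)]
yellow side 0.68 [287.4, 240.0] 277 299 218 253 635
  tip [(array([ 0.4434, -0.0695,  0.    ]), 0.89)]
mat_far_left top [(array([0.5891, 0.1403, 0.03  ]), 0.58)]
mat_far_left side [(array([0.5751, 0.132 , 0.03  ]), 0.61)]
mat_mid_left top [(array([0.5936, 0.036 , 0.03  ]), 0.87)]
mat_mid_left side [(array([0.594 , 0.0485, 0.03  ]), 0.81)]
mat_mid_right top [(array([ 0.6136, -0.0457,  0.03  ]), 0.89)]
mat_mid_right side [(array([ 0.6195, -0.0464,  0.03  ]), 0.69), (array([ 0.6247, -0.1454,  0.03  ]), 0.35)]
mat_far_right top [(array([ 0.6201, -0.1415,  0.03  ]), 0.88)]
mat_far_right side [(array([ 0.6216, -0.1484,  0.03  ]), 0.72)]
```

View pics/topz.png

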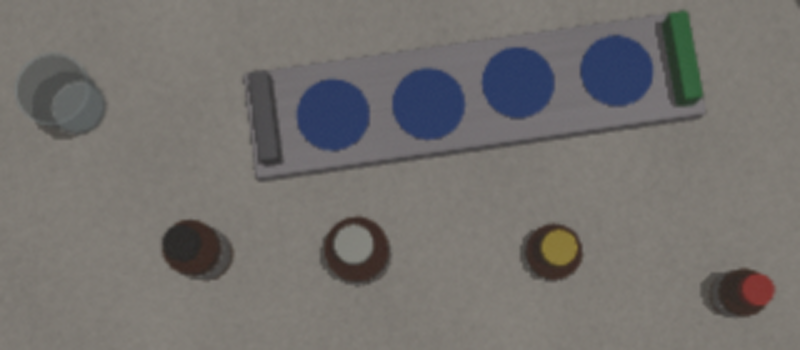

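View pics/sidez.png

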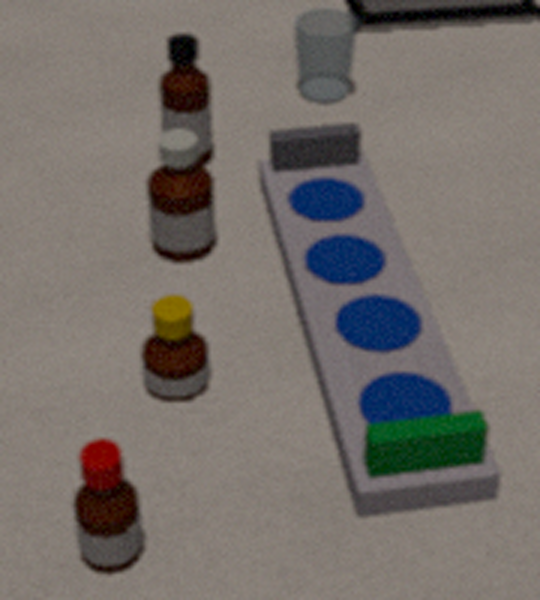

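```bash
cat > seg2.py <<'E'
from h import *
def near(n,img,p,tol=35,rad=20,up=6):
    """sub-pixel centroid of blob with colour like that at p (noise-reduced, upsampled)"""
    im=cv2.GaussianBlur(img,(0,0),1.0); x,y=[int(round(a)) for a in p]
    y0,x0=max(0,y-rad),max(0,x-rad)
    cr=im[y0:y+rad,x0:x+rad]; cr=cv2.resize(cr,None,fx=up,fy=up,interpolation=cv2.INTER_CUBIC)
    lab=cr.astype(float); ref=np.median(lab[int((y-y0-1)*up):int((y-y0+2)*up),int((x-x0-1)*up):int((x-x0+2)*up)].reshape(-1,3),axis=0)
    m=(np.linalg.norm(lab-ref,axis=2)<tol).astype(np.uint8)
    k,l,st,c=cv2.connectedComponentsWithStats(m)
    i=l[int((p[1]-y0)*up),int((p[0]-x0)*up)]
    cs,_=cv2.findContours((l==i).astype(np.uint8),cv2.RETR_EXTERNAL,cv2.CHAIN_APPROX_NONE)
    e=cv2.fitEllipse(cv2.convexHull(max(cs,key=len)))
    f=lambda q:(np.array(q)+.5)/up-.5+[x0,y0]
    return f(c[i]),f(e[0]),np.array(e[1])/up
E
python3 - <<'E'
from seg2 import *
it=imaging.grab_frame('top');is_=imaging.grab_frame('side')
T=lambda x,y:(140+x/2.5,140+y/2.5); S=lambda x,y:(230+x/3,120+y/3)
L=[('top','mFL',T(333,115),.032,35),('top','mML',T(428,104),.032,35),('top','mMR',T(518,82),.032,35),('top','mFR',T(616,70),.032,35),
('top','white',T(353,245),.12,60),('top','yellow',T(559,247),.08,50),('top','red',T(757,291),.10,50),('top','black',T(183,243),.14,16),
('side','mFL',S(327,199),.032,50),('side','mML',S(345,259),.032,50),('side','mMR',S(379,323),.032,50),
('side','green',S(427,446),.05,50),('top','green',T(684,57),.07,35)]
for n,k,p,z,t in L:
    c,e,ax=near(n,it if n=='top' else is_,p,t); print(n,k,np.round(c,2),np.round(e,2),np.round(ax,1),'exp d',)
    print('    ',np.round(at_z(n,c,z),4)[:2],np.round(at_z(n,e,z),4)[:2])
cv2.imwrite('pics/b.png',cv2.resize(it[215:265,190:300],None,fx=7,fy=7,interpolation=cv2.INTER_CUBIC))
E
```

```text
top mFL [272.75 185.48] [272.75 185.51] [28.1 28.7] exp d
     [0.5812 0.1396] [0.5812 0.1396]
top mML [310.91 181.16] [310.91 181.18] [28.1 28.4] exp d
     [0.593  0.0434] [0.5929 0.0434]
top mMR [346.75 172.62] [346.74 172.61] [27.8 28.3] exp d
     [ 0.6157 -0.0474] [ 0.6157 -0.0474]
top mFR [386.15 167.87] [386.15 167.87] [27.7 28.6] exp d
     [ 0.6286 -0.1476] [ 0.6286 -0.1476]
top white [281.05 237.21] [281.05 237.21] [14.9 15.1] exp d
     [0.4421 0.1109] [0.4421 0.1109]
top yellow [363.5  238.44] [363.53 238.45] [13.8 14.3] exp d
     [ 0.4441 -0.0825] [ 0.4441 -0.0826]
top red [442.55 255.42] [442.53 255.49] [13.  15.6] exp d
     [ 0.404  -0.2627] [ 0.4039 -0.2626]
top black [216.31 238.82] [216.33 238.81] [18.9 21.9] exp d
     [0.4359 0.2546] [0.4359 0.2546]
side mFL [338.28 186.24] [338.26 186.26] [13.5 23.8] exp d
     [0.5788 0.1385] [0.5787 0.1384]
side mML [344.45 206.2 ] [344.43 206.24] [15.7 25.7] exp d
     [0.5906 0.0418] [0.5906 0.0416]
side mMR [355.59 227.46] [355.6  227.46] [17.7 27.4] exp d
     [ 0.6133 -0.0488] [ 0.6133 -0.0489]
side green [370.91 267.41] [370.68 267.86] [23.5 45.2] exp d
     [ 0.633 -0.209] [ 0.6323 -0.2103]
top green [412.27 163.03] [411.6  163.03] [18.1 40. ] exp d
     [ 0.6317 -0.2058] [ 0.6317 -0.2042]
```

View pics/b.png

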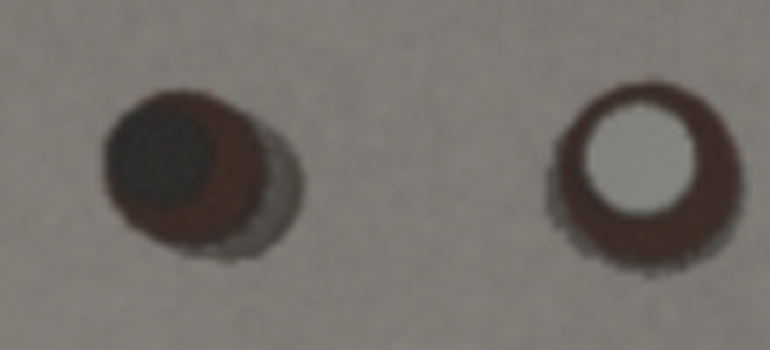

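```bash
cat > go.py <<'E'
import sys; from h import *
def main():
    o=r.get_obs(); M=R.from_rotvec(o['orientation']).as_matrix()
    print('t',round(o['clock'],2),'tcp',np.round(o['tcp_pos'],4),'w',round(o['grip_width'],4),'F',np.round(o['contact_force'],1),'j',np.round(o['joints'],2))
    print('zaxis',np.round(M[:,2],4),'xaxis az',round(np.degrees(np.arctan2(M[1,0],M[0,0])),2))
    D=R.from_matrix(np.array([[np.cos(a:=np.radians(9.4)),np.sin(a),0],[np.sin(a),-np.cos(a),0],[0,0,-1]]).T.T)
    print('to row-aligned rot deg',np.round((R.from_matrix(M).inv()*D).as_rotvec(degrees=True),2))
    for s in sys.argv[1:]:
        t=np.array(eval(s)); print(s,'-> cm',np.round(M.T@(t-o['tcp_pos'])*100,2))
main()
E
python3 - <<'E'
from h import *
print('black',at_z('top',(212.1,237.1),.14),'red',at_z('top',(443.7,256.0),.10))
S=lambda x,y:(230+x/3,120+y/3)
for k,p,z in(('black',S(183,44),.136),('white',S(180,138),.12),('yellow',S(173,305),.08),('red',S(101,449),.10)): print(k,at_z('side',p,z))
E
python3 go.py "(.4025,-.265,.23)" "(.4025,-.265,.071)"
```

```text
black [0.43971727 0.26419666 0.14      ] red [ 0.40271329 -0.26529708  0.1       ]
black [0.44094304 0.26461338 0.136     ]
white [0.44331811 0.11144534 0.12      ]
yellow [ 0.4434631  -0.08049517  0.08      ]
red [ 0.40307695 -0.26026405  0.1       ]
t 2.0 tcp [ 0.1623 -0.6552  0.2313] w 0.0852 F [ 0.2 -0.1 -0.9] j [ 1.22  0.48  0.02  1.56 -0.01  1.11 -0.08]
zaxis [-0.  0. -1.] xaxis az 13.91
to row-aligned rot deg [-0.   -0.    4.51]
(.4025,-.265,.23) -> cm [ 32.7  -32.1    0.13]
(.4025,-.265,.071) -> cm [ 32.7  -32.1   16.03]
```

Call:
jog_arm(rows=[{"xyz":[2,-2,0],"delta_rot":[0,0,1],"fingers":0},{"xyz":[4.8,-4.8,0],"delta_rot":[0,0,2],"fingers":0},{"xyz":[7.6,-7.6,0],"delta_rot":[0,0,3],"fingers":0},{"xyz":[10.4,-10.4,0],"delta_rot":[0,0,4],"fingers":0},{"xyz":[13.2,-13.2,0],"delta_rot":[0,0,4.5],"fingers":0}])

```text
clock: 2.42
tcp_pos: [0.2594, -0.4938, 0.2314]
orientation: [3.131, 0.256, 0.0]
contact_force: [-0.1, -0.1, -0.5]
grip_width: 0.0856
```

```bash
python3 go.py "(.4025,-.265,.23)" "(.4025,-.265,.071)"
```

```text
t 2.42 tcp [ 0.2594 -0.4938  0.2314] w 0.0856 F [-0.1 -0.1 -0.5] j [ 1.    0.29 -0.03  1.84  0.01  1.02 -0.44]
zaxis [ 2.e-04 -3.e-04 -1.e+00] xaxis az 9.34
to row-aligned rot deg [ 0.02 -0.01 -0.06]
(.4025,-.265,.23) -> cm [ 17.84 -20.25   0.13]
(.4025,-.265,.071) -> cm [ 17.83 -20.26  16.03]
```

Call:
jog_arm(rows=[{"xyz":[2.6,-3,0],"fingers":0},{"xyz":[5.2,-6,0],"fingers":0},{"xyz":[7.8,-9,0],"fingers":0},{"xyz":[10.4,-12,0],"fingers":0},{"xyz":[13,-15,0],"fingers":0}])

```text
$.rows[0]: bad value
```

Call:
jog_arm(rows=[{"xyz":[3,-3.2,2],"fingers":0},{"xyz":[5,-5.4,5],"fingers":0},{"xyz":[5,-5.4,7],"fingers":0},{"xyz":[5,-5.4,9],"fingers":0},{"xyz":[5,-5.4,9],"fingers":0}])

```text
$.rows[0]: bad value
```

```bash
python3 go.py "(.4025,-.265,.23)" "(.4025,-.265,.071)"
python3 - <<'E'
from h import *
cv2.imwrite('pics/s1.png',imaging.grab_frame('side'));cv2.imwrite('pics/t1.png',imaging.grab_frame('top'))
E
```

```text
t 2.42 tcp [ 0.2594 -0.4938  0.2314] w 0.0856 F [-0.1 -0.1 -0.5] j [ 1.    0.29 -0.03  1.84  0.01  1.02 -0.44]
zaxis [ 2.e-04 -3.e-04 -1.e+00] xaxis az 9.34
to row-aligned rot deg [ 0.02 -0.01 -0.06]
(.4025,-.265,.23) -> cm [ 17.84 -20.25   0.13]
(.4025,-.265,.071) -> cm [ 17.83 -20.26  16.03]
```

View pics/s1.png

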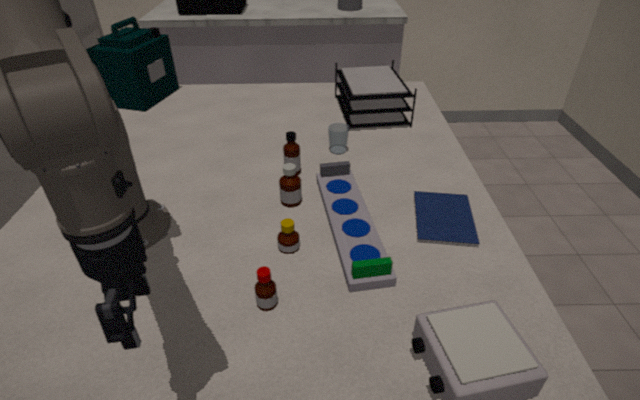

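View pics/t1.png

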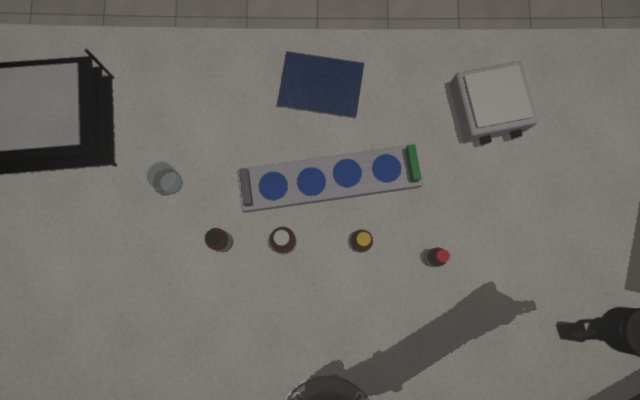

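The moves were refused because `delta_rot` is required, so nothing moved. The pictures show the gripper at about (590,328) in top and the bottles undisturbed. Resending.

Call:
jog_arm(rows=[{"xyz":[2.6,-3,0],"delta_rot":[0,0,0],"fingers":0},{"xyz":[5.2,-6,0],"delta_rot":[0,0,0],"fingers":0},{"xyz":[7.8,-9,0],"delta_rot":[0,0,0],"fingers":0},{"xyz":[10.4,-12,0],"delta_rot":[0,0,0],"fingers":0},{"xyz":[13,-15,0],"delta_rot":[0,0,0],"fingers":0}])

```text
clock: 2.93
tcp_pos: [0.3666, -0.318, 0.2326]
orientation: [-3.128, -0.272, -0.005]
contact_force: [0.4, -0.5, 0.9]
grip_width: 0.0853
```

```bash
python3 go.py "(.4025,-.265,.14)"
```

```text
t 2.93 tcp [ 0.3666 -0.318   0.2326] w 0.0853 F [ 0.4 -0.5  0.9] j [ 0.73  0.17 -0.16  1.99  0.03  0.99 -0.84]
zaxis [ 0.0028  0.0021 -1.    ] xaxis az 9.93
to row-aligned rot deg [-0.09 -0.18  0.53]
(.4025,-.265,.14) -> cm [ 4.42 -4.58  9.28]
```

Call:
jog_arm(rows=[{"xyz":[2.2,-2.3,1],"delta_rot":[0,-0.1,0.3],"fingers":0},{"xyz":[4.4,-4.6,3],"delta_rot":[0,-0.2,0.5],"fingers":0},{"xyz":[4.4,-4.6,6],"delta_rot":[0,-0.2,0.5],"fingers":0},{"xyz":[4.4,-4.6,9],"delta_rot":[0,-0.2,0.5],"fingers":0},{"xyz":[4.4,-4.6,9],"delta_rot":[0,-0.2,0.5],"fingers":0}])

```text
clock: 3.35
tcp_pos: [0.3995, -0.263, 0.1385]
orientation: [-3.125, -0.26, 0.012]
contact_force: [-1.1, 0.2, -0.4]
grip_width: 0.0854
```

```bash
python3 go.py "(.4025,-.265,.071)"
python3 - <<'E'
from h import *
a=imaging.grab_frame('side');b=imaging.grab_frame('top')
cv2.imwrite('pics/s2.png',np.hstack([cv2.resize(a[200:330,200:330],None,fx=3,fy=3),cv2.resize(b[200:330,380:510],None,fx=3,fy=3)]))
E
```

```text
t 3.35 tcp [ 0.3995 -0.263   0.1385] w 0.0854 F [-1.1  0.2 -0.4] j [ 0.62  0.29 -0.2   2.09  0.08  0.78 -1.03]
zaxis [-0.008   0.0056 -1.    ] xaxis az 9.52
to row-aligned rot deg [-0.39  0.4   0.12]
(.4025,-.265,.071) -> cm [0.31 0.29 6.74]
```

View pics/s2.png

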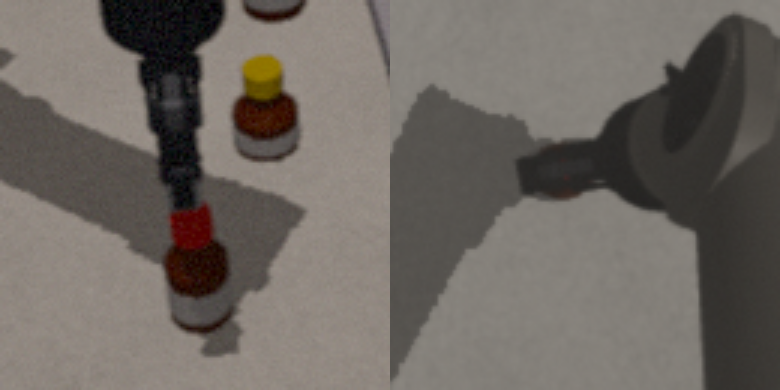

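Side crop: the near finger is directly over the red cap, slightly left of it (3–5 mm in −x, matching the residual 0.3 cm). Descending.

Call:
jog_arm(rows=[{"xyz":[0.2,0.3,1],"delta_rot":[-0.4,0.4,0],"fingers":0},{"xyz":[0.3,0.3,2.5],"delta_rot":[-0.4,0.4,0],"fingers":0},{"xyz":[0.3,0.3,4],"delta_rot":[-0.4,0.4,0],"fingers":0},{"xyz":[0.3,0.3,5.5],"delta_rot":[-0.4,0.4,0],"fingers":0},{"xyz":[0.3,0.3,6.7],"delta_rot":[-0.4,0.4,0],"fingers":0}])

```text
clock: 3.87
tcp_pos: [0.4062, -0.269, 0.0771]
orientation: [3.125, 0.254, 0.012]
contact_force: [0.4, -0.6, 0.4]
grip_width: 0.0856
```

Call:
jog_arm(grip_force=40, rows=[{"xyz":[0,0,0],"delta_rot":[0,0,0],"fingers":0.3},{"xyz":[0,0,0],"delta_rot":[0,0,0],"fingers":0.4},{"xyz":[0,0,0],"delta_rot":[0,0,0],"fingers":0.5},{"xyz":[0,0,0],"delta_rot":[0,0,0],"fingers":0.6},{"xyz":[0,0,0],"delta_rot":[0,0,0],"fingers":0.7}])

```text
clock: 4.28
tcp_pos: [0.407, -0.2693, 0.0784]
orientation: [3.125, 0.254, 0.015]
contact_force: [-1.1, 2.8, 8.7]
grip_width: 0.0289
```

```bash
python3 go.py "(.4025,-.265,.071)"
```

```text
t 4.28 tcp [ 0.407  -0.2693  0.0784] w 0.0289 F [-1.1  2.8  8.7] j [ 0.61  0.39 -0.18  2.12  0.12  0.62 -1.07]
zaxis [ 0.01   -0.0059 -0.9999] xaxis az 9.29
to row-aligned rot deg [ 0.43 -0.51 -0.11]
(.4025,-.265,.071) -> cm [-0.38 -0.5   0.73]
```

Call:
jog_arm(rows=[{"xyz":[0,0,0],"delta_rot":[0,0,0],"fingers":0.8},{"xyz":[0,0,0],"delta_rot":[0,0,0],"fingers":0.8},{"xyz":[0,0,-0.3],"delta_rot":[0,0,0],"fingers":0.8},{"xyz":[0,0,-1],"delta_rot":[0,0,0],"fingers":0.8},{"xyz":[0,0,-2],"delta_rot":[0,0,0],"fingers":0.8}])

```text
clock: 4.7
tcp_pos: [0.4061, -0.2689, 0.0984]
orientation: [3.125, 0.254, 0.013]
contact_force: [-0.7, -0.5, -1.7]
grip_width: 0.0289
```

```bash
python3 go.py "(.4025,-.265,.071)"
python3 - <<'E'
from h import *
a=imaging.grab_frame('side');b=imaging.grab_frame('top')
cv2.imwrite('pics/s3.png',np.hstack([cv2.resize(a[200:330,200:330],None,fx=3,fy=3),cv2.resize(b[200:330,380:510],None,fx=3,fy=3)]))
E
python3 go.py "(.592,.0425,.26)"
```

```text
t 4.7 tcp [ 0.4061 -0.2689  0.0984] w 0.0289 F [-0.7 -0.5 -1.7] j [ 0.62  0.36 -0.19  2.11  0.11  0.67 -1.05]
zaxis [ 0.0085 -0.0051 -1.    ] xaxis az 9.29
to row-aligned rot deg [ 0.37 -0.44 -0.11]
(.4025,-.265,.071) -> cm [-0.32 -0.46  2.74]
t 4.8 tcp [ 0.4078 -0.2698  0.1001] w 0.0288 F [ 1.1 -0.5 -0.9] j [ 0.62  0.36 -0.19  2.11  0.11  0.67 -1.05]
zaxis [ 0.0127 -0.0074 -0.9999] xaxis az 9.28
to row-aligned rot deg [ 0.54 -0.65 -0.12]
(.592,.0425,.26) -> cm [ 23.4  -27.7  -15.98]
```

View pics/s3.png

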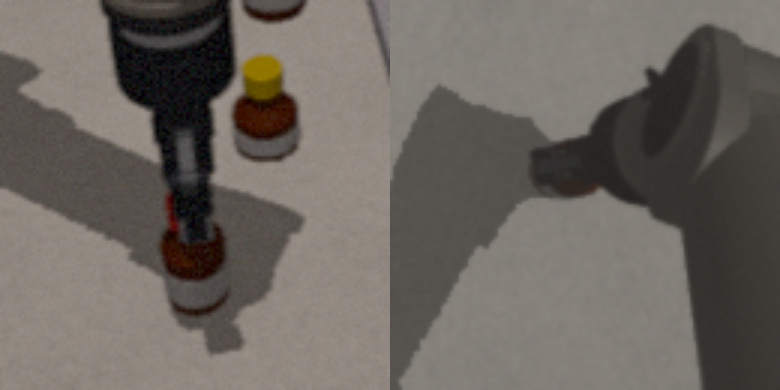

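Red bottle is held upright (side crop bottom at ~px 196,312, off the bench), with its cap ~4 mm behind finger centre. Carrying it.

Call:
jog_arm(rows=[{"xyz":[0.2,-0.2,-1.5],"delta_rot":[0.1,-0.1,0],"fingers":0.8},{"xyz":[1,-1,-4],"delta_rot":[0.2,-0.3,0],"fingers":0.8},{"xyz":[2.5,-3,-6.5],"delta_rot":[0.4,-0.5,-0.1],"fingers":0.8},{"xyz":[4.5,-5.3,-8.5],"delta_rot":[0.5,-0.6,-0.1],"fingers":0.8},{"xyz":[6.5,-7.6,-10.5],"delta_rot":[0.5,-0.6,-0.1],"fingers":0.8}])

```text
clock: 5.22
tcp_pos: [0.4587, -0.1831, 0.2067]
orientation: [3.13, 0.254, 0.003]
contact_force: [-0.2, 0.1, -2.1]
grip_width: 0.0288
```

```bash
python3 go.py "(.5957,.0431,.22)"
```

```text
t 5.22 tcp [ 0.4587 -0.1831  0.2067] w 0.0288 F [-0.2  0.1 -2.1] j [ 0.48  0.22 -0.25  1.99  0.07  0.93 -1.22]
zaxis [ 0.0017 -0.0011 -1.    ] xaxis az 9.27
to row-aligned rot deg [ 0.08 -0.09 -0.13]
(.5957,.0431,.22) -> cm [ 17.17 -20.11  -1.33]
```

Call:
jog_arm(rows=[{"xyz":[2,-2.4,-0.3],"delta_rot":[0.1,-0.1,-0.1],"fingers":0.8},{"xyz":[4.1,-4.8,-0.6],"delta_rot":[0.1,-0.1,-0.1],"fingers":0.8},{"xyz":[6.2,-7.3,-0.9],"delta_rot":[0.1,-0.1,-0.1],"fingers":0.8},{"xyz":[8.3,-9.8,-1.2],"delta_rot":[0.1,-0.1,-0.1],"fingers":0.8},{"xyz":[10.4,-12.2,-1.3],"delta_rot":[0.1,-0.1,-0.1],"fingers":0.8}])

```text
clock: 5.63
tcp_pos: [0.5424, -0.0444, 0.2205]
orientation: [-3.131, -0.257, -0.001]
contact_force: [0.9, -0.5, -1.4]
grip_width: 0.0288
```

```bash
python3 go.py "(.5957,.0431,.22)"
```

```text
t 5.63 tcp [ 0.5424 -0.0444  0.2205] w 0.0288 F [ 0.9 -0.5 -1.4] j [ 0.24  0.29 -0.33  1.86  0.11  1.   -1.54]
zaxis [ 9.e-04  1.e-04 -1.e+00] xaxis az 9.38
to row-aligned rot deg [ 0.   -0.05 -0.02]
(.5957,.0431,.22) -> cm [ 6.69 -7.76  0.06]
```

Call:
jog_arm(rows=[{"xyz":[1.8,-2.1,0],"delta_rot":[0,0,0],"fingers":0.8},{"xyz":[3.6,-4.2,0],"delta_rot":[0,0,0],"fingers":0.8},{"xyz":[5.2,-6,0],"delta_rot":[0,0,0],"fingers":0.8},{"xyz":[6.2,-7.2,0],"delta_rot":[0,0,0],"fingers":0.8},{"xyz":[6.7,-7.8,0],"delta_rot":[0,0,0],"fingers":0.8}])

```text
clock: 6.05
tcp_pos: [0.5964, 0.0461, 0.2205]
orientation: [-3.13, -0.261, -0.002]
contact_force: [0.2, 0.4, -1.9]
grip_width: 0.0293
```

```bash
python3 go.py "(.5957,.0431,.14)"
python3 - <<'E'
from h import *
a=imaging.grab_frame('side');b=imaging.grab_frame('top')
cv2.imwrite('pics/s4.png',np.hstack([cv2.resize(a[120:250,270:400],None,fx=3,fy=3),cv2.resize(b[120:250,250:380],None,fx=3,fy=3)]))
E
python3 go.py "(.5957,.0431,.14)"
```

```text
t 6.05 tcp [0.5964 0.0461 0.2205] w 0.0293 F [ 0.2  0.4 -1.9] j [ 0.09  0.39 -0.35  1.74  0.15  1.04 -1.72]
zaxis [ 0.0011  0.0012 -1.    ] xaxis az 9.53
to row-aligned rot deg [-0.06 -0.07  0.13]
(.5957,.0431,.14) -> cm [-0.13  0.29  8.05]
t 6.15 tcp [0.5958 0.0443 0.2203] w 0.0292 F [-0.8 -0.2 -0.9] j [ 0.1   0.38 -0.35  1.74  0.15  1.04 -1.72]
zaxis [ 5.e-04  4.e-04 -1.e+00] xaxis az 9.47
to row-aligned rot deg [-0.02 -0.03  0.07]
(.5957,.0431,.14) -> cm [-0.03  0.12  8.03]
```

View pics/s4.png

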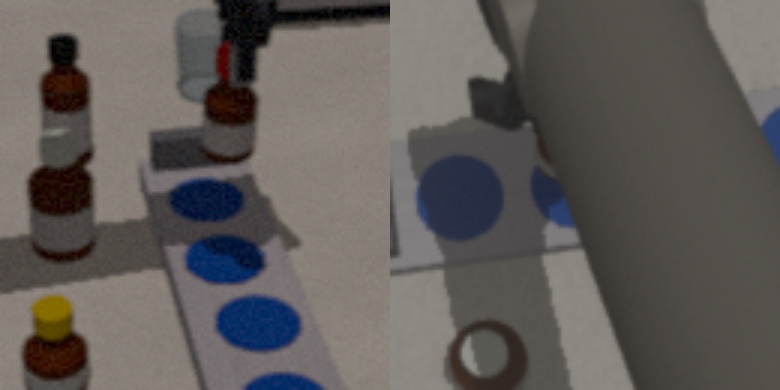

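Call:
jog_arm(rows=[{"xyz":[0,0.1,1],"delta_rot":[0,0,0],"fingers":0.8},{"xyz":[0,0.1,3],"delta_rot":[0,0,0],"fingers":0.8},{"xyz":[0,0.1,5.5],"delta_rot":[0,0,0],"fingers":0.8},{"xyz":[0,0.1,8],"delta_rot":[0,0,0],"fingers":0.8},{"xyz":[0,0.1,9.3],"delta_rot":[0,0,0],"fingers":0.8}])

```text
clock: 6.57
tcp_pos: [0.5935, 0.0406, 0.1239]
orientation: [3.13, 0.255, -0.007]
contact_force: [-0.7, -0.6, -2.4]
grip_width: 0.0284
```

```bash
python3 - <<'E'
from h import *
a=imaging.grab_frame('side');b=imaging.grab_frame('top')
a=imaging.grab_frame('side')
o=r.get_obs();
cv2.imwrite('pics/s5.png',cv2.resize(a[140:240,290:400],None,fx=7,fy=6,interpolation=cv2.INTER_CUBIC))
E
python3 go.py "(.5957,.0431,.111)"
```

```text
t 6.72 tcp [0.595  0.042  0.1265] w 0.0286 F [ 0.4 -0.   0.2] j [ 0.08  0.49 -0.33  1.82  0.2   0.87 -1.76]
zaxis [-2.e-03 -4.e-04 -1.e+00] xaxis az 9.38
to row-aligned rot deg [ 0.01  0.12 -0.02]
(.5957,.0431,.111) -> cm [ 0.09 -0.1   1.55]
```

View pics/s5.png

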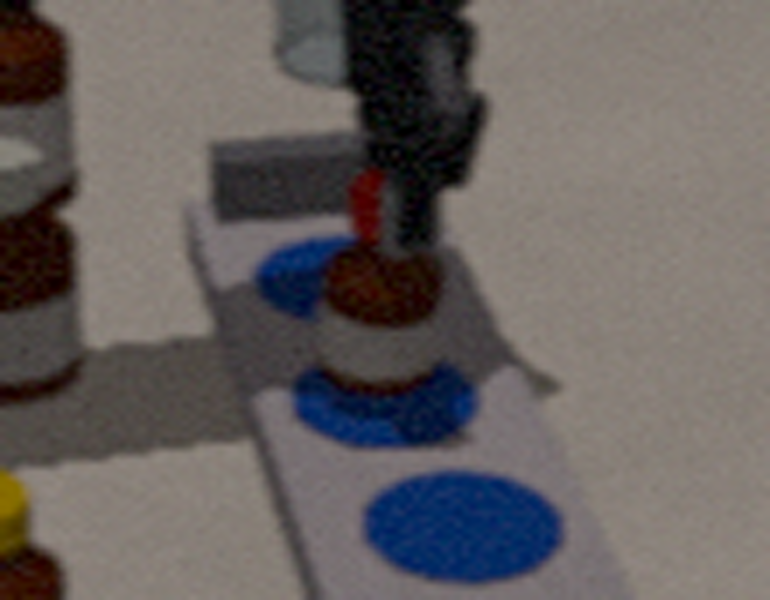

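Side crop: the bottle body centre is at col 381 and the mat centre at col 386 (7× scale), so the bottle is ~2 mm short in x. Nudging and lowering.

Call:
jog_arm(rows=[{"xyz":[0.2,-0.1,0.3],"delta_rot":[0,0.1,0],"fingers":0.8},{"xyz":[0.2,-0.1,0.7],"delta_rot":[0,0.1,0],"fingers":0.8},{"xyz":[0.2,-0.1,1.0],"delta_rot":[0,0.1,0],"fingers":0.8},{"xyz":[0.2,-0.1,1.2],"delta_rot":[0,0.1,0],"fingers":0.8},{"xyz":[0.2,-0.1,1.3],"delta_rot":[0,0.1,0],"fingers":0.8}])

```text
clock: 7.13
tcp_pos: [0.5969, 0.0433, 0.1136]
orientation: [3.131, 0.257, -0.0]
contact_force: [-0.4, -0.6, -1.2]
grip_width: 0.0289
```

```bash
python3 go.py "(.597,.043,.110)"
```

```text
t 7.13 tcp [0.5969 0.0433 0.1136] w 0.0289 F [-0.4 -0.6 -1.2] j [ 0.07  0.51 -0.33  1.83  0.21  0.84 -1.77]
zaxis [-0.e+00 -1.e-04 -1.e+00] xaxis az 9.39
to row-aligned rot deg [ 0.01  0.   -0.01]
(.597,.043,.110) -> cm [0.01 0.04 0.36]
```

Call:
jog_arm(rows=[{"xyz":[0,0,0.1],"delta_rot":[0,0,0],"fingers":0.8},{"xyz":[0,0,0.2],"delta_rot":[0,0,0],"fingers":0.8},{"xyz":[0,0,0.25],"delta_rot":[0,0,0],"fingers":0.8},{"xyz":[0,0,0.3],"delta_rot":[0,0,0],"fingers":0.8},{"xyz":[0,0,0.35],"delta_rot":[0,0,0],"fingers":0.8}])

```text
clock: 7.55
tcp_pos: [0.5973, 0.0435, 0.1105]
orientation: [3.131, 0.257, 0.001]
contact_force: [-1.0, 0.3, 4.2]
grip_width: 0.0288
```

```bash
python3 go.py "(.597,.043,.110)"
```

```text
t 7.55 tcp [0.5973 0.0435 0.1105] w 0.0288 F [-1.   0.3  4.2] j [ 0.07  0.51 -0.33  1.83  0.21  0.83 -1.77]
zaxis [ 0.001 -0.    -1.   ] xaxis az 9.39
to row-aligned rot deg [ 0.01 -0.05 -0.01]
(.597,.043,.110) -> cm [-0.04  0.04  0.05]
```

Contact at TCP z 0.1105 (+4 N). Releasing and rising.

Call:
jog_arm(rows=[{"xyz":[0,0,0],"delta_rot":[0,0,0],"fingers":0.55},{"xyz":[0,0,0],"delta_rot":[0,0,0],"fingers":0.4},{"xyz":[0,0,0],"delta_rot":[0,0,0],"fingers":0.3},{"xyz":[0,0,0],"delta_rot":[0,0,0],"fingers":0.3},{"xyz":[0,0,0],"delta_rot":[0,0,0],"fingers":0.3}])

```text
clock: 7.97
tcp_pos: [0.5973, 0.0434, 0.1105]
orientation: [3.131, 0.257, 0.001]
contact_force: [-0.3, 0.3, -0.0]
grip_width: 0.0598
```

Call:
jog_arm(rows=[{"xyz":[0,0,-0.5],"delta_rot":[0,0,0],"fingers":0.3},{"xyz":[0,0,-2],"delta_rot":[0,0,0],"fingers":0.3},{"xyz":[0,0,-4.5],"delta_rot":[0,0,0],"fingers":0.3},{"xyz":[0,0,-7],"delta_rot":[0,0,0],"fingers":0.2},{"xyz":[0,0,-9],"delta_rot":[0,0,0],"fingers":0}])

```text
clock: 8.38
tcp_pos: [0.5976, 0.0436, 0.2027]
orientation: [-3.131, -0.257, -0.004]
contact_force: [0.5, 0.1, 0.0]
grip_width: 0.0786
```

```bash
python3 go.py "(.4435,-.082,.20)" "(.4435,-.082,.053)"
```

```text
t 8.38 tcp [0.5976 0.0436 0.2027] w 0.0786 F [0.5 0.1 0. ] j [ 0.09  0.4  -0.35  1.76  0.16  1.01 -1.72]
zaxis [ 2.3e-03  3.0e-04 -1.0e+00] xaxis az 9.39
to row-aligned rot deg [ 0.01 -0.13 -0.01]
(.4435,-.082,.20) -> cm [-17.26   9.87   0.23]
(.4435,-.082,.053) -> cm [-17.29   9.87  14.93]
```

Call:
jog_arm(rows=[{"xyz":[-2.5,1.4,0],"delta_rot":[0,0,0],"fingers":0},{"xyz":[-5.7,3.2,0],"delta_rot":[0,0,0],"fingers":0},{"xyz":[-9,5.1,0],"delta_rot":[0,0,0],"fingers":0},{"xyz":[-12,6.8,0],"delta_rot":[0,0,0],"fingers":0},{"xyz":[-14.5,8.3,0.5],"delta_rot":[0,0,0],"fingers":0}])

```text
clock: 8.8
tcp_pos: [0.4666, -0.0634, 0.1983]
orientation: [3.13, 0.256, 0.005]
contact_force: [0.4, -0.4, 0.4]
grip_width: 0.0854
```

```bash
python3 go.py "(.4435,-.082,.11)" "(.4435,-.082,.056)"
```

```text
t 8.8 tcp [ 0.4666 -0.0634  0.1983] w 0.0854 F [ 0.4 -0.4  0.4] j [ 0.3   0.2  -0.34  2.05  0.08  0.9  -1.49]
zaxis [ 3.5e-03 -6.0e-04 -1.0e+00] xaxis az 9.34
to row-aligned rot deg [ 0.06 -0.19 -0.06]
(.4435,-.082,.11) -> cm [-2.61  1.45  8.82]
(.4435,-.082,.056) -> cm [-2.63  1.44 14.22]
```

Call:
jog_arm(rows=[{"xyz":[-1.6,0.9,1],"delta_rot":[0,-0.2,0],"fingers":0},{"xyz":[-2.6,1.4,3],"delta_rot":[0,-0.2,0],"fingers":0},{"xyz":[-2.6,1.4,5],"delta_rot":[0,-0.2,0],"fingers":0},{"xyz":[-2.6,1.4,7],"delta_rot":[0,-0.2,0],"fingers":0},{"xyz":[-2.6,1.4,8],"delta_rot":[0,-0.2,0],"fingers":0}])

```text
clock: 9.22
tcp_pos: [0.4423, -0.0817, 0.1169]
orientation: [3.13, 0.255, -0.003]
contact_force: [-0.3, -0.7, 0.3]
grip_width: 0.0851
```

```bash
python3 go.py "(.4435,-.082,.056)"
python3 - <<'E'
from h import *
a=imaging.grab_frame('side')
cv2.imwrite('pics/s6.png',cv2.resize(a[150:270,250:400],None,fx=5,fy=5,interpolation=cv2.INTER_CUBIC))
E
python3 go.py "(.4435,-.082,.056)"
```

```text
t 9.22 tcp [ 0.4423 -0.0817  0.1169] w 0.0851 F [-0.3 -0.7  0.3] j [ 0.31  0.29 -0.31  2.16  0.14  0.71 -1.5 ]
zaxis [-0.0018 -0.001  -1.    ] xaxis az 9.32
to row-aligned rot deg [ 0.04  0.11 -0.08]
(.4435,-.082,.056) -> cm [0.12 0.04 6.09]
t 9.27 tcp [ 0.4418 -0.0814  0.1159] w 0.0855 F [-0.7  0.1 -0.5] j [ 0.31  0.29 -0.31  2.16  0.14  0.71 -1.5 ]
zaxis [-3.8e-03 -6.0e-04 -1.0e+00] xaxis az 9.35
to row-aligned rot deg [-0.    0.22 -0.05]
(.4435,-.082,.056) -> cm [0.18 0.09 5.99]
```

View pics/s6.png

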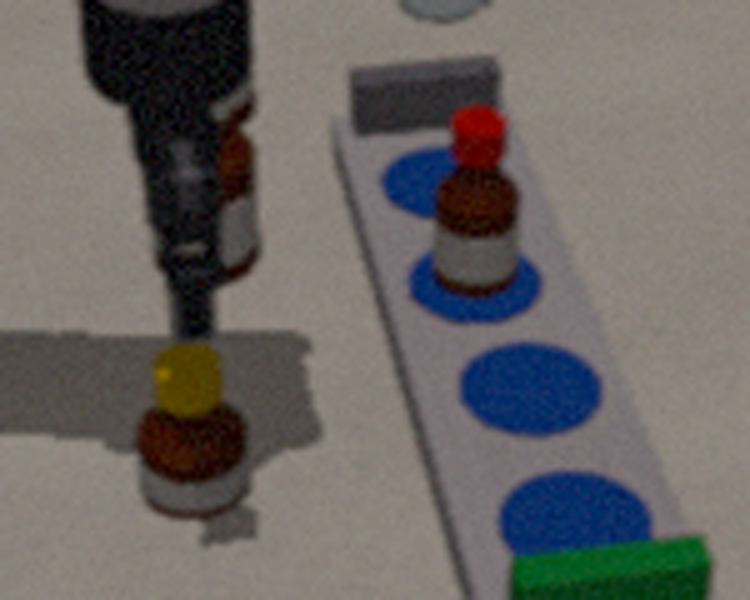

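Red stands upright on mid_left, centred in x (bottle 475, mat 475). The finger tip (192,330) is just about over the yellow cap (188,350). Descending.

Call:
jog_arm(rows=[{"xyz":[0,0.05,1.5],"delta_rot":[0,0.2,0],"fingers":0},{"xyz":[0,0.05,3],"delta_rot":[0,0.2,0],"fingers":0},{"xyz":[0,0.05,4.4],"delta_rot":[0,0.2,0],"fingers":0},{"xyz":[0,0.05,5.5],"delta_rot":[0,0.2,0],"fingers":0},{"xyz":[0,0.05,5.9],"delta_rot":[0,0.2,0],"fingers":0}])

```text
clock: 9.68
tcp_pos: [0.4416, -0.0817, 0.0564]
orientation: [-3.131, -0.257, 0.002]
contact_force: [0.7, 0.8, 0.3]
grip_width: 0.0858
```

```bash
python3 go.py "(.443,-.082,.056)"
```

```text
t 9.68 tcp [ 0.4416 -0.0817  0.0564] w 0.0858 F [0.7 0.8 0.3] j [ 0.28  0.4  -0.28  2.2   0.2   0.56 -1.56]
zaxis [-1.3e-03  2.0e-04 -1.0e+00] xaxis az 9.37
to row-aligned rot deg [-0.02  0.07 -0.03]
(.443,-.082,.056) -> cm [0.13 0.05 0.04]
```

Call:
jog_arm(rows=[{"xyz":[0.1,0.05,0],"delta_rot":[0,0.1,0],"fingers":0.3},{"xyz":[0.1,0.05,0],"delta_rot":[0,0.1,0],"fingers":0.4},{"xyz":[0.1,0.05,0],"delta_rot":[0,0.1,0],"fingers":0.5},{"xyz":[0.1,0.05,0],"delta_rot":[0,0.1,0],"fingers":0.6},{"xyz":[0.1,0.05,0],"delta_rot":[0,0.1,0],"fingers":0.8}])

```text
clock: 10.1
tcp_pos: [0.4434, -0.082, 0.0573]
orientation: [-3.131, -0.257, -0.003]
contact_force: [-0.6, 0.1, 4.8]
grip_width: 0.0329
```

Call:
jog_arm(rows=[{"xyz":[0,0,0],"delta_rot":[0,0,0],"fingers":0.8},{"xyz":[0,0,0],"delta_rot":[0,0,0],"fingers":0.8},{"xyz":[0,0,-0.3],"delta_rot":[0,0,0],"fingers":0.8},{"xyz":[0,0,-1],"delta_rot":[0,0,0],"fingers":0.8},{"xyz":[0,0,-2],"delta_rot":[0,0,0],"fingers":0.8}])

```text
clock: 10.52
tcp_pos: [0.4427, -0.0819, 0.0774]
orientation: [-3.131, -0.257, -0.0]
contact_force: [-0.1, 0.3, -1.4]
grip_width: 0.0329
```

```bash
python3 go.py "(.5805,.1395,.22)"
python3 - <<'E'
from h import *
a=imaging.grab_frame('side')
cv2.imwrite('pics/s7.png',cv2.resize(a[150:270,250:400],None,fx=5,fy=5,interpolation=cv2.INTER_CUBIC))
E
python3 go.py "(.5805,.1395,.22)"
```

```text
t 10.52 tcp [ 0.4427 -0.0819  0.0774] w 0.0329 F [-0.1  0.3 -1.4] j [ 0.3   0.36 -0.29  2.19  0.18  0.61 -1.53]
zaxis [ 2.e-04  5.e-04 -1.e+00] xaxis az 9.38
to row-aligned rot deg [-0.03 -0.02 -0.02]
(.5805,.1395,.22) -> cm [ 17.21 -19.61 -14.25]
t 10.57 tcp [ 0.4442 -0.0821  0.0794] w 0.0325 F [ 0.3 -0.2  0.1] j [ 0.3   0.36 -0.3   2.19  0.18  0.61 -1.53]
zaxis [ 0.0037 -0.     -1.    ] xaxis az 9.37
to row-aligned rot deg [ 0.03 -0.21 -0.03]
(.5805,.1395,.22) -> cm [ 17.11 -19.63 -14.01]
```

View pics/s7.png

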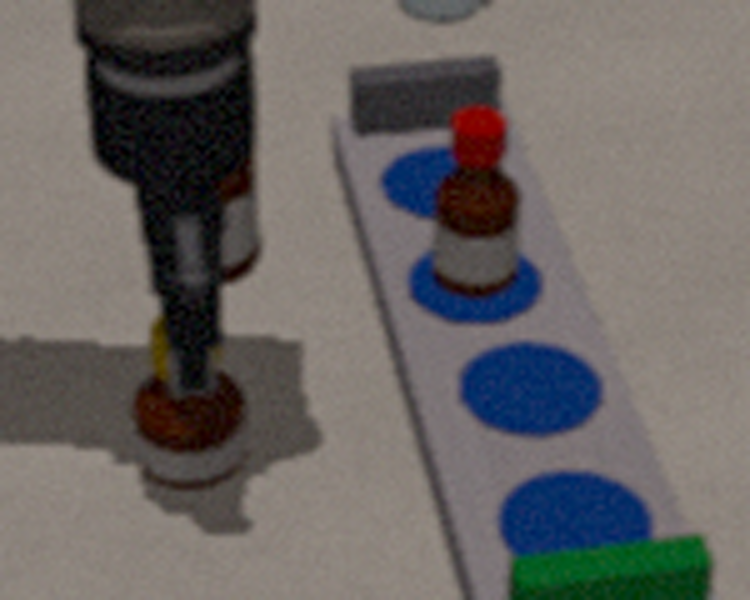

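Yellow is lifted, upright. Carrying it to far_left.

Call:
jog_arm(rows=[{"xyz":[0,0,-1.5],"delta_rot":[0,-0.1,0],"fingers":0.8},{"xyz":[0.5,-0.5,-4],"delta_rot":[0,-0.2,0],"fingers":0.8},{"xyz":[1.2,-1.4,-7],"delta_rot":[0,-0.2,0],"fingers":0.8},{"xyz":[2.5,-2.9,-10],"delta_rot":[0,-0.2,0],"fingers":0.8},{"xyz":[4.2,-4.8,-12.5],"delta_rot":[0,-0.2,0],"fingers":0.8}])

```text
clock: 10.98
tcp_pos: [0.4772, -0.0286, 0.2072]
orientation: [3.13, 0.252, 0.002]
contact_force: [1.8, -1.0, -1.7]
grip_width: 0.0324
```

Call:
jog_arm(rows=[{"xyz":[2,-2.3,-1],"delta_rot":[0,0,0],"fingers":0.8},{"xyz":[4.2,-4.8,-1.6],"delta_rot":[0,0,0],"fingers":0.8},{"xyz":[6.4,-7.3,-1.6],"delta_rot":[0,0,0],"fingers":0.8},{"xyz":[8.6,-9.8,-1.6],"delta_rot":[0,0,0],"fingers":0.8},{"xyz":[10.4,-11.9,-1.6],"delta_rot":[0,0,0],"fingers":0.8}])

```text
clock: 11.4
tcp_pos: [0.5617, 0.1079, 0.2241]
orientation: [3.13, 0.254, 0.005]
contact_force: [-0.0, -0.3, -2.1]
grip_width: 0.0326
```

```bash
python3 go.py "(.582,.1395,.20)"
```

```text
t 11.4 tcp [0.5617 0.1079 0.2241] w 0.0326 F [-0.  -0.3 -2.1] j [ 0.03  0.34 -0.41  1.79  0.16  1.03 -1.85]
zaxis [ 3.e-03 -7.e-04 -1.e+00] xaxis az 9.27
to row-aligned rot deg [ 0.07 -0.17 -0.13]
(.582,.1395,.20) -> cm [ 2.51 -2.8   2.42]
```

Call:
jog_arm(rows=[{"xyz":[1.2,-1.4,0],"delta_rot":[0,-0.2,0],"fingers":0.8},{"xyz":[2,-2.3,0.3],"delta_rot":[0,-0.2,0],"fingers":0.8},{"xyz":[2.5,-2.8,1.5],"delta_rot":[0,-0.2,0],"fingers":0.8},{"xyz":[2.5,-2.8,4],"delta_rot":[0,-0.2,0],"fingers":0.8},{"xyz":[2.5,-2.8,6.4],"delta_rot":[0,-0.2,0],"fingers":0.8}])

```text
clock: 11.82
tcp_pos: [0.5822, 0.1386, 0.1592]
orientation: [3.13, 0.253, 0.001]
contact_force: [-0.6, -1.2, -1.2]
grip_width: 0.0329
```

```bash
python3 go.py "(.582,.1395,.105)"
```

```text
t 11.82 tcp [0.5822 0.1386 0.1592] w 0.0329 F [-0.6 -1.2 -1.2] j [-0.04  0.46 -0.39  1.79  0.21  0.93 -1.93]
zaxis [ 6.0e-04 -1.7e-03 -1.0e+00] xaxis az 9.23
to row-aligned rot deg [ 0.1  -0.02 -0.17]
(.582,.1395,.105) -> cm [-0.01 -0.1   5.42]
```

Call:
jog_arm(rows=[{"xyz":[0,-0.1,1.4],"delta_rot":[0.1,0,-0.1],"fingers":0.8},{"xyz":[0,-0.1,3],"delta_rot":[0.1,0,-0.1],"fingers":0.8},{"xyz":[0,-0.1,4.5],"delta_rot":[0.1,0,-0.1],"fingers":0.8},{"xyz":[0,-0.1,5.2],"delta_rot":[0.1,0,-0.1],"fingers":0.8},{"xyz":[0,-0.1,5.2],"delta_rot":[0.1,0,-0.1],"fingers":0.8}])

```text
clock: 12.23
tcp_pos: [0.5803, 0.1377, 0.1049]
orientation: [3.13, 0.254, -0.006]
contact_force: [-0.2, 0.3, -2.3]
grip_width: 0.0326
```

```bash
python3 - <<'E'
from h import *
a=imaging.grab_frame('side');a=imaging.grab_frame('side')
cv2.imwrite('pics/s8.png',cv2.resize(a[130:230,290:400],None,fx=7,fy=6,interpolation=cv2.INTER_CUBIC))
E
python3 go.py "(.582,.1395,.0893)"
```

```text
t 12.33 tcp [0.582  0.1388 0.1073] w 0.0325 F [-0.3 -0.4 -0.7] j [-0.05  0.52 -0.38  1.83  0.25  0.84 -1.96]
zaxis [ 1.e-04 -3.e-04 -1.e+00] xaxis az 9.28
to row-aligned rot deg [ 0.02 -0.   -0.12]
(.582,.1395,.0893) -> cm [ 0.01 -0.07  1.8 ]
```

View pics/s8.png

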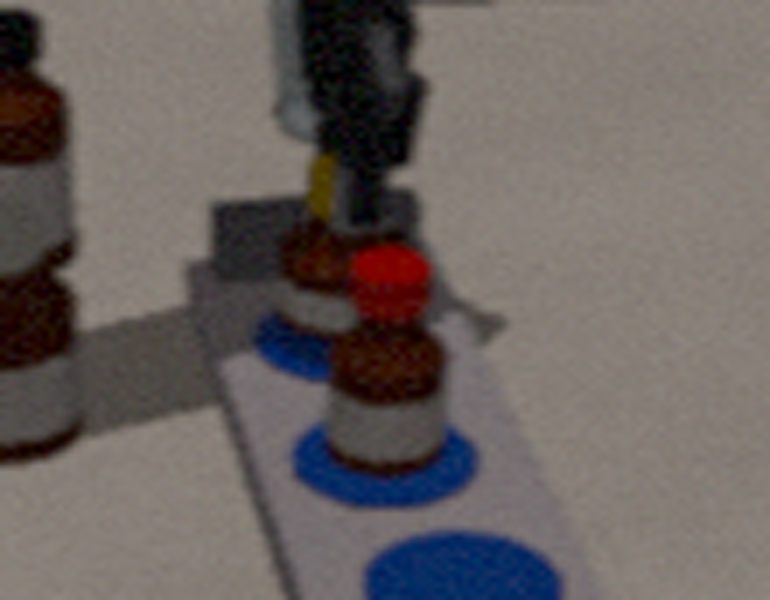

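Yellow's left edge at col 279 implies a centre of ~342 against mat centre 338, i.e. ~+1.5 mm in x. Correcting by −1 mm and lowering.

Call:
jog_arm(rows=[{"xyz":[-0.1,-0.1,0.4],"delta_rot":[0,0,-0.1],"fingers":0.8},{"xyz":[-0.1,-0.1,0.9],"delta_rot":[0,0,-0.1],"fingers":0.8},{"xyz":[-0.1,-0.1,1.2],"delta_rot":[0,0,-0.1],"fingers":0.8},{"xyz":[-0.1,-0.1,1.4],"delta_rot":[0,0,-0.1],"fingers":0.8},{"xyz":[-0.1,-0.1,1.5],"delta_rot":[0,0,-0.1],"fingers":0.8}])

```text
clock: 12.75
tcp_pos: [0.5807, 0.1396, 0.092]
orientation: [3.131, 0.257, -0.0]
contact_force: [-0.1, -0.2, -1.4]
grip_width: 0.0325
```

Call:
jog_arm(rows=[{"xyz":[0,0,0.1],"delta_rot":[0,0,0],"fingers":0.8},{"xyz":[0,0,0.2],"delta_rot":[0,0,0],"fingers":0.8},{"xyz":[0,0,0.25],"delta_rot":[0,0,0],"fingers":0.8},{"xyz":[0,0,0.3],"delta_rot":[0,0,0],"fingers":0.8},{"xyz":[0,0,0.35],"delta_rot":[0,0,0],"fingers":0.8}])

```text
clock: 13.17
tcp_pos: [0.5809, 0.1398, 0.0894]
orientation: [3.13, 0.257, 0.0]
contact_force: [-3.9, -0.6, 10.2]
grip_width: 0.0328
```

```bash
python3 go.py "(.581,.1395,.0893)"
```

```text
t 13.17 tcp [0.5809 0.1398 0.0894] w 0.0328 F [-3.9 -0.6 10.2] j [-0.06  0.54 -0.37  1.84  0.26  0.8  -1.97]
zaxis [ 3.e-04 -5.e-04 -1.e+00] xaxis az 9.39
to row-aligned rot deg [ 0.03 -0.01 -0.01]
(.581,.1395,.0893) -> cm [0.   0.03 0.01]
```

Call:
jog_arm(rows=[{"xyz":[0,0,0],"delta_rot":[0,0,0],"fingers":0.5},{"xyz":[0,0,0],"delta_rot":[0,0,0],"fingers":0.4},{"xyz":[0,0,0],"delta_rot":[0,0,0],"fingers":0.3},{"xyz":[0,0,0],"delta_rot":[0,0,0],"fingers":0.25},{"xyz":[0,0,0],"delta_rot":[0,0,0],"fingers":0.25}])

```text
clock: 13.58
tcp_pos: [0.581, 0.1398, 0.0893]
orientation: [3.131, 0.257, 0.001]
contact_force: [-0.2, 0.6, 0.2]
grip_width: 0.0642
```

Call:
jog_arm(rows=[{"xyz":[0,0,-0.5],"delta_rot":[0,0,0],"fingers":0.25},{"xyz":[0,0,-2],"delta_rot":[0,0,0],"fingers":0.25},{"xyz":[0,0,-4.5],"delta_rot":[0,0,0],"fingers":0.25},{"xyz":[0,0,-7.5],"delta_rot":[0,0,0],"fingers":0.2},{"xyz":[0,0,-10.5],"delta_rot":[0,0,0],"fingers":0}])

```text
clock: 14.0
tcp_pos: [0.5804, 0.1397, 0.1953]
orientation: [3.13, 0.257, -0.002]
contact_force: [0.7, 1.1, 0.7]
grip_width: 0.0788
```

```bash
python3 go.py "(.442,.111,.20)" "(.442,.111,.096)"
```

```text
t 14.0 tcp [0.5804 0.1397 0.1953] w 0.0788 F [0.7 1.1 0.7] j [-0.03  0.42 -0.41  1.76  0.19  1.   -1.91]
zaxis [-1.e-03 -6.e-04 -1.e+00] xaxis az 9.4
to row-aligned rot deg [0.03 0.06 0.  ]
(.442,.111,.20) -> cm [-14.12   0.58  -0.45]
(.442,.111,.096) -> cm [-14.11   0.57   9.95]
```

Call:
jog_arm(rows=[{"xyz":[-3,0.1,0],"delta_rot":[0,0,0],"fingers":0},{"xyz":[-6.5,0.3,0],"delta_rot":[0,0,0],"fingers":0},{"xyz":[-10,0.4,0],"delta_rot":[0,0,0],"fingers":0},{"xyz":[-12.7,0.5,0],"delta_rot":[0,0,0],"fingers":0},{"xyz":[-14.1,0.6,1],"delta_rot":[0,0,0],"fingers":0}])

```text
clock: 14.42
tcp_pos: [0.44, 0.1103, 0.1868]
orientation: [3.129, 0.258, 0.001]
contact_force: [0.7, 0.4, -0.7]
grip_width: 0.0853
```

Call:
jog_arm(rows=[{"xyz":[0,0,0.5],"delta_rot":[0,0,0],"fingers":0},{"xyz":[0,0,1],"delta_rot":[0,0,0],"fingers":0},{"xyz":[0,0,1.5],"delta_rot":[0,0,0],"fingers":0},{"xyz":[0,0,2],"delta_rot":[0,0,0],"fingers":0},{"xyz":[0,0,2],"delta_rot":[0,0,0],"fingers":0}])

```text
clock: 14.83
tcp_pos: [0.4405, 0.1105, 0.1658]
orientation: [3.13, 0.258, -0.001]
contact_force: [-0.5, -0.6, -0.6]
grip_width: 0.0854
```

```bash
python3 - <<'E'
from h import *
a=imaging.grab_frame('side');b=imaging.grab_frame('top')
cv2.imwrite('pics/s9.png',np.hstack([cv2.resize(a[120:240,260:380],None,fx=3.2,fy=4,interpolation=cv2.INTER_CUBIC),cv2.resize(b[140:260,240:360],None,fx=3.2,fy=4,interpolation=cv2.INTER_CUBIC)]))
E
python3 go.py "(.442,.111,.096)"
```

```text
t 14.93 tcp [0.4405 0.1106 0.1665] w 0.0853 F [-0.2 -0.7  0.1] j [ 0.02  0.23 -0.45  2.11  0.14  0.83 -1.92]
zaxis [ 0.     -0.0011 -1.    ] xaxis az 9.44
to row-aligned rot deg [0.06 0.01 0.04]
(.442,.111,.096) -> cm [ 0.16 -0.02  7.05]
```

View pics/s9.png

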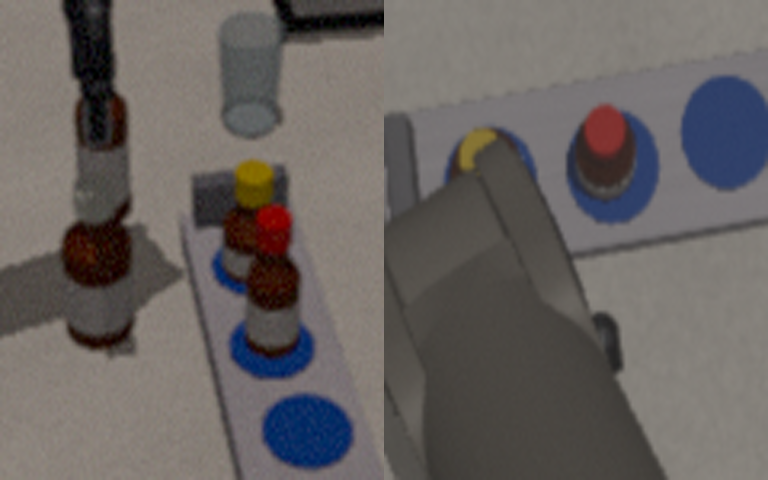

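Yellow and red stand upright on their mats and the beaker is untouched. The finger (col 95) is over the white cap (97). Descending.

Call:
jog_arm(rows=[{"xyz":[0.1,0,1.5],"delta_rot":[0,0,0],"fingers":0},{"xyz":[0.1,0,3.5],"delta_rot":[0,0,0],"fingers":0},{"xyz":[0.1,0,5.5],"delta_rot":[0,0,0],"fingers":0},{"xyz":[0.1,0,6.8],"delta_rot":[0,0,0],"fingers":0},{"xyz":[0.1,0,7],"delta_rot":[0,0,0],"fingers":0}])

```text
clock: 15.35
tcp_pos: [0.4405, 0.1104, 0.0946]
orientation: [3.13, 0.258, -0.006]
contact_force: [-0.9, -0.4, -0.5]
grip_width: 0.0854
```

```bash
python3 go.py "(.442,.111,.096)"
```

```text
t 15.35 tcp [0.4405 0.1104 0.0946] w 0.0854 F [-0.9 -0.4 -0.5] j [-0.03  0.35 -0.42  2.16  0.22  0.67 -2.  ]
zaxis [-0.0035 -0.0017 -1.    ] xaxis az 9.44
to row-aligned rot deg [0.06 0.21 0.04]
(.442,.111,.096) -> cm [ 0.16 -0.03 -0.14]
```

Call:
jog_arm(rows=[{"xyz":[0.1,0,-0.1],"delta_rot":[0.1,0.2,0],"fingers":0.3},{"xyz":[0.1,0,-0.1],"delta_rot":[0.1,0.2,0],"fingers":0.4},{"xyz":[0.1,0,-0.1],"delta_rot":[0.1,0.2,0],"fingers":0.5},{"xyz":[0.1,0,-0.1],"delta_rot":[0.1,0.2,0],"fingers":0.6},{"xyz":[0.1,0,-0.1],"delta_rot":[0.1,0.2,0],"fingers":0.8}])

```text
clock: 15.77
tcp_pos: [0.4424, 0.111, 0.0966]
orientation: [-3.13, -0.258, -0.003]
contact_force: [-0.3, 0.9, 5.3]
grip_width: 0.0347
```

Call:
jog_arm(rows=[{"xyz":[0,0,0],"delta_rot":[0,0,0],"fingers":0.8},{"xyz":[0,0,0],"delta_rot":[0,0,0],"fingers":0.8},{"xyz":[0,0,-0.3],"delta_rot":[0,0,0],"fingers":0.8},{"xyz":[0,0,-1],"delta_rot":[0,0,0],"fingers":0.8},{"xyz":[0,0,-2],"delta_rot":[0,0,0],"fingers":0.8}])

```text
clock: 16.18
tcp_pos: [0.4415, 0.1107, 0.1166]
orientation: [-3.13, -0.259, 0.0]
contact_force: [0.7, 0.3, -2.4]
grip_width: 0.0345
```

```bash
python3 - <<'E'
from h import *
a=imaging.grab_frame('side')
cv2.imwrite('pics/s10.png',cv2.resize(a[120:240,260:380],None,fx=4,fy=4,interpolation=cv2.INTER_CUBIC))
E
python3 go.py "(.6155,-.048,.27)"
```

```text
t 16.23 tcp [0.443  0.1113 0.1188] w 0.0347 F [ 1.   0.4 -0.9] j [-0.01  0.31 -0.43  2.14  0.19  0.72 -1.97]
zaxis [ 0.0034  0.0017 -1.    ] xaxis az 9.45
to row-aligned rot deg [-0.06 -0.21  0.05]
(.6155,-.048,.27) -> cm [ 14.45  18.53 -15.09]
```

View pics/s10.png

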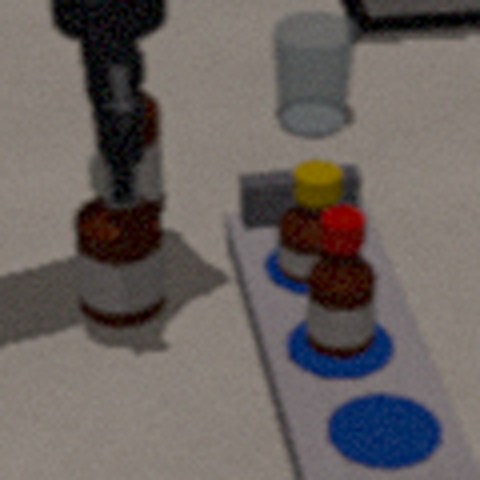

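White is lifted, well centred in the fingers. Carrying it to mid_right at TCP z ≈ 0.25.

Call:
jog_arm(rows=[{"xyz":[0,0,-1.5],"delta_rot":[0,-0.1,0],"fingers":0.8},{"xyz":[0,0,-4],"delta_rot":[0,-0.2,0],"fingers":0.8},{"xyz":[0.8,1,-7],"delta_rot":[0,-0.2,0],"fingers":0.8},{"xyz":[2,2.6,-10],"delta_rot":[0,-0.2,0],"fingers":0.8},{"xyz":[3.5,4.5,-12.5],"delta_rot":[0,-0.2,0],"fingers":0.8}])

```text
clock: 16.65
tcp_pos: [0.4844, 0.0731, 0.2467]
orientation: [-3.129, -0.263, -0.003]
contact_force: [1.0, 0.2, -2.7]
grip_width: 0.0345
```

Call:
jog_arm(rows=[{"xyz":[1.8,2.3,-0.6],"delta_rot":[0,0,0],"fingers":0.8},{"xyz":[3.7,4.7,-1],"delta_rot":[0,0,0],"fingers":0.8},{"xyz":[5.6,7.1,-1],"delta_rot":[0,0,0],"fingers":0.8},{"xyz":[7.5,9.5,-1],"delta_rot":[0,0,0],"fingers":0.8},{"xyz":[9,11.5,-1],"delta_rot":[0,0,0],"fingers":0.8}])

```text
clock: 17.07
tcp_pos: [0.5937, -0.0273, 0.2575]
orientation: [-3.13, -0.261, -0.005]
contact_force: [0.1, -0.1, -3.6]
grip_width: 0.0346
```

```bash
python3 go.py "(.616,-.048,.25)"
```

```text
t 17.07 tcp [ 0.5937 -0.0273  0.2575] w 0.0346 F [ 0.1 -0.1 -3.6] j [ 0.21  0.34 -0.34  1.71  0.13  1.11 -1.57]
zaxis [ 0.0029  0.0012 -1.    ] xaxis az 9.53
to row-aligned rot deg [-0.04 -0.18  0.13]
(.616,-.048,.25) -> cm [1.85 2.41 0.75]
```

Call:
jog_arm(rows=[{"xyz":[0.9,1.2,0],"delta_rot":[0,-0.1,0.1],"fingers":0.8},{"xyz":[1.5,2,0.3],"delta_rot":[0,-0.2,0.1],"fingers":0.8},{"xyz":[1.8,2.4,1.5],"delta_rot":[0,-0.2,0.1],"fingers":0.8},{"xyz":[1.8,2.4,4],"delta_rot":[0,-0.2,0.1],"fingers":0.8},{"xyz":[1.8,2.4,6.5],"delta_rot":[0,-0.2,0.1],"fingers":0.8}])

```text
clock: 17.48
tcp_pos: [0.6156, -0.047, 0.1919]
orientation: [-3.13, -0.259, -0.002]
contact_force: [0.5, 0.7, -1.8]
grip_width: 0.0346
```

```bash
python3 go.py "(.616,-.048,.145)"
```

```text
t 17.48 tcp [ 0.6156 -0.047   0.1919] w 0.0346 F [ 0.5  0.7 -1.8] j [ 0.22  0.44 -0.32  1.72  0.16  1.   -1.57]
zaxis [ 9.0e-04  1.3e-03 -1.0e+00] xaxis az 9.48
to row-aligned rot deg [-0.06 -0.07  0.08]
(.616,-.048,.145) -> cm [0.01 0.11 4.69]
```

Call:
jog_arm(rows=[{"xyz":[0.1,0.1,1.4],"delta_rot":[-0.1,0,0],"fingers":0.8},{"xyz":[0.1,0.1,3],"delta_rot":[-0.1,0,0],"fingers":0.8},{"xyz":[0.1,0.1,4.2],"delta_rot":[-0.1,0,0],"fingers":0.8},{"xyz":[0.1,0.1,4.7],"delta_rot":[-0.1,0,0],"fingers":0.8},{"xyz":[0.1,0.1,4.7],"delta_rot":[-0.1,0,0],"fingers":0.8}])

```text
clock: 17.9
tcp_pos: [0.6155, -0.0471, 0.1434]
orientation: [-3.131, -0.261, 0.003]
contact_force: [0.1, -0.6, -2.0]
grip_width: 0.0345
```

```bash
python3 - <<'E'
from h import *
a=imaging.grab_frame('side');a=imaging.grab_frame('side')
cv2.imwrite('pics/s11.png',cv2.resize(a[150:250,300:410],None,fx=7,fy=6,interpolation=cv2.INTER_CUBIC))
E
python3 go.py "(.616,-.048,.1286)"
```

```text
t 18.0 tcp [ 0.6171 -0.0474  0.1454] w 0.0346 F [ 0.  -0.1 -1.9] j [ 0.21  0.49 -0.31  1.76  0.19  0.92 -1.59]
zaxis [ 1.9e-03 -2.0e-04 -1.0e+00] xaxis az 9.51
to row-aligned rot deg [ 0.03 -0.11  0.11]
(.616,-.048,.1286) -> cm [-0.12  0.05  1.68]
```

View pics/s11.png

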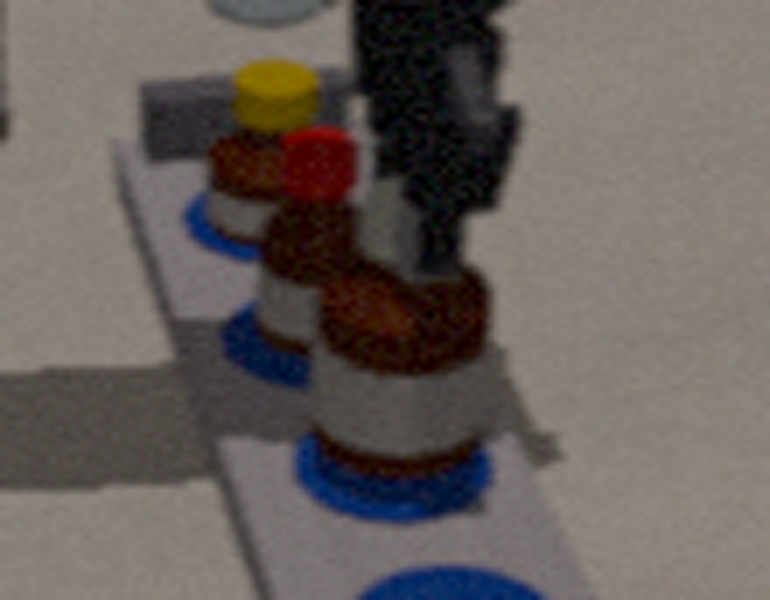

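White is slightly right of the mat centre (398 vs 393, ~2 mm). Correcting by −1.5 mm and lowering.

Call:
jog_arm(rows=[{"xyz":[-0.2,0.05,0.3],"delta_rot":[0,-0.1,0.1],"fingers":0.8},{"xyz":[-0.2,0.05,0.7],"delta_rot":[0,-0.1,0.1],"fingers":0.8},{"xyz":[-0.2,0.05,1.0],"delta_rot":[0,-0.1,0.1],"fingers":0.8},{"xyz":[-0.2,0.05,1.2],"delta_rot":[0,-0.1,0.1],"fingers":0.8},{"xyz":[-0.2,0.05,1.3],"delta_rot":[0,-0.1,0.1],"fingers":0.8}])

```text
clock: 18.42
tcp_pos: [0.615, -0.0482, 0.1321]
orientation: [3.13, 0.257, -0.0]
contact_force: [-1.3, 0.9, -2.7]
grip_width: 0.0347
```

```bash
python3 go.py "(.6155,-.048,.1286)"
```

```text
t 18.42 tcp [ 0.615  -0.0482  0.1321] w 0.0347 F [-1.3  0.9 -2.7] j [ 0.21  0.51 -0.31  1.77  0.19  0.89 -1.59]
zaxis [-2.e-04 -6.e-04 -1.e+00] xaxis az 9.4
to row-aligned rot deg [0.03 0.02 0.  ]
(.6155,-.048,.1286) -> cm [ 0.05 -0.02  0.35]
```

Call:
jog_arm(rows=[{"xyz":[0,0,0.1],"delta_rot":[0,0,0],"fingers":0.8},{"xyz":[0,0,0.2],"delta_rot":[0,0,0],"fingers":0.8},{"xyz":[0,0,0.25],"delta_rot":[0,0,0],"fingers":0.8},{"xyz":[0,0,0.3],"delta_rot":[0,0,0],"fingers":0.8},{"xyz":[0,0,0.35],"delta_rot":[0,0,0],"fingers":0.8}])

```text
clock: 18.83
tcp_pos: [0.6151, -0.0482, 0.1287]
orientation: [3.131, 0.257, 0.0]
contact_force: [-0.1, 1.4, 2.4]
grip_width: 0.0347
```

```bash
python3 go.py "(.6155,-.048,.1286)"
```

```text
t 18.83 tcp [ 0.6151 -0.0482  0.1287] w 0.0347 F [-0.1  1.4  2.4] j [ 0.21  0.51 -0.31  1.77  0.19  0.89 -1.59]
zaxis [ 1.e-04 -5.e-04 -1.e+00] xaxis az 9.4
to row-aligned rot deg [ 0.03  0.   -0.  ]
(.6155,-.048,.1286) -> cm [ 0.04 -0.02  0.01]
```

Call:
jog_arm(rows=[{"xyz":[0,0,0],"delta_rot":[0,0,0],"fingers":0.5},{"xyz":[0,0,0],"delta_rot":[0,0,0],"fingers":0.4},{"xyz":[0,0,0],"delta_rot":[0,0,0],"fingers":0.3},{"xyz":[0,0,0],"delta_rot":[0,0,0],"fingers":0.25},{"xyz":[0,0,0],"delta_rot":[0,0,0],"fingers":0.25}])

```text
clock: 19.25
tcp_pos: [0.6153, -0.0482, 0.1289]
orientation: [3.13, 0.257, 0.001]
contact_force: [0.4, -0.8, -0.4]
grip_width: 0.0643
```

Call:
jog_arm(rows=[{"xyz":[0,0,-0.5],"delta_rot":[0,0,0],"fingers":0.25},{"xyz":[0,0,-2],"delta_rot":[0,0,0],"fingers":0.25},{"xyz":[0,0,-4.5],"delta_rot":[0,0,0],"fingers":0.25},{"xyz":[0,0,-7],"delta_rot":[0,0,0],"fingers":0.2},{"xyz":[0,0,-9],"delta_rot":[0,0,0],"fingers":0}])

```text
clock: 19.67
tcp_pos: [0.6157, -0.0481, 0.2212]
orientation: [3.13, 0.257, 0.003]
contact_force: [0.5, -0.1, 0.5]
grip_width: 0.0788
```

```bash
python3 go.py "(.44,.2643,.22)"
```

```text
t 19.67 tcp [ 0.6157 -0.0481  0.2212] w 0.0788 F [ 0.5 -0.1  0.5] j [ 0.22  0.41 -0.33  1.69  0.15  1.06 -1.56]
zaxis [ 2.e-03 -4.e-04 -1.e+00] xaxis az 9.4
to row-aligned rot deg [ 0.04 -0.11  0.  ]
(.44,.2643,.22) -> cm [-12.23 -33.69   0.07]
```

Call:
jog_arm(rows=[{"xyz":[-0.8,-2.3,0],"delta_rot":[0,0,0],"fingers":0},{"xyz":[-2,-5.6,0],"delta_rot":[0,0,0],"fingers":0},{"xyz":[-3.3,-9,0],"delta_rot":[0,0,0],"fingers":0},{"xyz":[-4.6,-12.5,0],"delta_rot":[0,0,0],"fingers":0},{"xyz":[-5.8,-16,0],"delta_rot":[0,0,0],"fingers":0}])

```text
clock: 20.08
tcp_pos: [0.5313, 0.1014, 0.2215]
orientation: [3.13, 0.257, 0.004]
contact_force: [1.0, 0.8, -0.6]
grip_width: 0.0854
```

```bash
python3 go.py "(.44,.2643,.22)"
```

```text
t 20.08 tcp [0.5313 0.1014 0.2215] w 0.0854 F [ 1.   0.8 -0.6] j [ 0.03  0.3  -0.4   1.87  0.14  1.   -1.84]
zaxis [ 2.8e-03 -5.0e-04 -1.0e+00] xaxis az 9.37
to row-aligned rot deg [ 0.06 -0.15 -0.03]
(.44,.2643,.22) -> cm [ -6.36 -17.56   0.12]
```

Call:
jog_arm(rows=[{"xyz":[-1.2,-3.4,0],"delta_rot":[0,0,0],"fingers":0},{"xyz":[-2.5,-6.9,0],"delta_rot":[0,0,0],"fingers":0},{"xyz":[-3.8,-10.4,0],"delta_rot":[0,0,0],"fingers":0},{"xyz":[-5,-13.7,0],"delta_rot":[0,-0.1,0],"fingers":0},{"xyz":[-5.9,-16.3,0],"delta_rot":[0,-0.1,0],"fingers":0}])

```text
clock: 20.5
tcp_pos: [0.4447, 0.2554, 0.222]
orientation: [-3.131, -0.26, -0.003]
contact_force: [0.4, 0.9, -0.2]
grip_width: 0.0855
```

```bash
python3 go.py "(.44,.2643,.18)"
```

```text
t 20.5 tcp [0.4447 0.2554 0.222 ] w 0.0855 F [ 0.4  0.9 -0.2] j [-0.21  0.26 -0.5   1.92  0.15  0.99 -2.19]
zaxis [ 1.7e-03  2.0e-04 -1.0e+00] xaxis az 9.51
to row-aligned rot deg [ 0.01 -0.1   0.11]
(.44,.2643,.18) -> cm [-0.33 -0.96  4.2 ]
```

Call:
jog_arm(rows=[{"xyz":[-0.3,-0.9,0.5],"delta_rot":[0,-0.1,0.1],"fingers":0},{"xyz":[-0.3,-0.9,1.5],"delta_rot":[0,-0.1,0.1],"fingers":0},{"xyz":[-0.3,-0.9,2.5],"delta_rot":[0,-0.1,0.1],"fingers":0},{"xyz":[-0.3,-0.9,3.2],"delta_rot":[0,-0.1,0.1],"fingers":0},{"xyz":[-0.3,-0.9,3.2],"delta_rot":[0,-0.1,0.1],"fingers":0}])

```text
clock: 20.92
tcp_pos: [0.4402, 0.2613, 0.1878]
orientation: [3.129, 0.254, -0.005]
contact_force: [-0.3, -0.3, -0.1]
grip_width: 0.0856
```

```bash
python3 - <<'E'
from h import *
a=imaging.grab_frame('side');b=imaging.grab_frame('top')
cv2.imwrite('pics/s12.png',np.hstack([cv2.resize(a[100:250,260:410],None,fx=2.6,fy=4,interpolation=cv2.INTER_CUBIC),cv2.resize(b[140:290,170:420],None,fx=1.6,fy=4,interpolation=cv2.INTER_CUBIC)]))
cv2.imwrite('pics/s12b.png',cv2.resize(a[100:180,250:340],None,fx=7,fy=7,interpolation=cv2.INTER_CUBIC))
E
python3 go.py "(.44,.2643,.116)"
```

```text
t 21.02 tcp [0.4408 0.2623 0.1894] w 0.0853 F [ 0.4 -0.4  0.6] j [-0.24  0.3  -0.5   1.95  0.18  0.93 -2.23]
zaxis [-0.0011 -0.0012 -1.    ] xaxis az 9.28
to row-aligned rot deg [ 0.05  0.08 -0.12]
(.44,.2643,.116) -> cm [-0.04 -0.21  7.34]
```

View pics/s12.png

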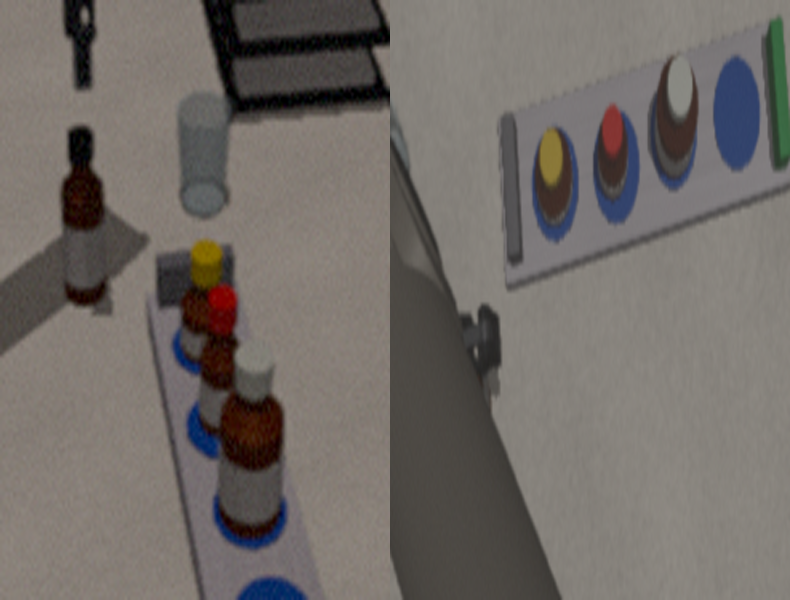

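View pics/s12b.png

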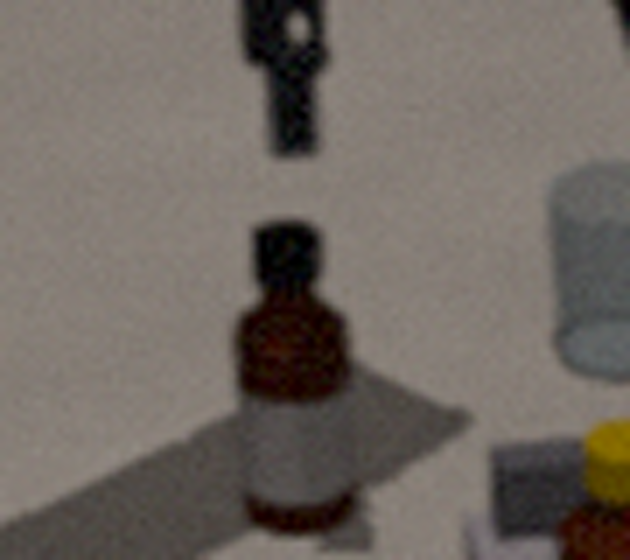

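The other three bottles sit well within their mats. The near finger (col 294) over the black cap (288) matches the jaw's 9° yaw. Descending.

Call:
jog_arm(rows=[{"xyz":[0,-0.2,1.5],"delta_rot":[0,0.1,-0.1],"fingers":0},{"xyz":[0,-0.2,3.5],"delta_rot":[0,0.1,-0.1],"fingers":0},{"xyz":[0,-0.2,5.5],"delta_rot":[0,0.1,-0.1],"fingers":0},{"xyz":[0,-0.2,7],"delta_rot":[0,0.1,-0.1],"fingers":0},{"xyz":[0,-0.2,7.2],"delta_rot":[0,0.1,-0.1],"fingers":0}])

```text
clock: 21.43
tcp_pos: [0.4397, 0.2626, 0.1153]
orientation: [3.128, 0.255, -0.004]
contact_force: [-0.5, -0.1, -1.2]
grip_width: 0.0853
```

```bash
python3 go.py "(.44,.2643,.116)"
```

```text
t 21.43 tcp [0.4397 0.2626 0.1153] w 0.0853 F [-0.5 -0.1 -1.2] j [-0.28  0.4  -0.47  2.02  0.26  0.78 -2.3 ]
zaxis [-0.0025 -0.003  -1.    ] xaxis az 9.3
to row-aligned rot deg [ 0.15  0.17 -0.1 ]
(.44,.2643,.116) -> cm [ 0.06 -0.17 -0.07]
```

Call:
jog_arm(rows=[{"xyz":[0.05,-0.15,0],"delta_rot":[0.15,0.15,-0.1],"fingers":0.3},{"xyz":[0.05,-0.15,0],"delta_rot":[0.15,0.15,-0.1],"fingers":0.4},{"xyz":[0.05,-0.15,0],"delta_rot":[0.15,0.15,-0.1],"fingers":0.5},{"xyz":[0.05,-0.15,0],"delta_rot":[0.15,0.15,-0.1],"fingers":0.6},{"xyz":[0.05,-0.15,0],"delta_rot":[0.15,0.15,-0.1],"fingers":0.8}])

```text
clock: 21.85
tcp_pos: [0.4407, 0.2648, 0.1164]
orientation: [-3.13, -0.257, -0.003]
contact_force: [0.1, 0.8, 2.0]
grip_width: 0.0303
```

Call:
jog_arm(rows=[{"xyz":[0,0,0],"delta_rot":[0,0,0],"fingers":0.8},{"xyz":[0,0,0],"delta_rot":[0,0,0],"fingers":0.8},{"xyz":[0,0,-0.3],"delta_rot":[0,0,0],"fingers":0.8},{"xyz":[0,0,-1],"delta_rot":[0,0,0],"fingers":0.8},{"xyz":[0,0,-2],"delta_rot":[0,0,0],"fingers":0.8}])

```text
clock: 22.27
tcp_pos: [0.44, 0.2643, 0.1364]
orientation: [-3.131, -0.258, 0.0]
contact_force: [0.6, 0.6, -2.1]
grip_width: 0.0309
```

```bash
python3 - <<'E'
from h import *
a=imaging.grab_frame('side')
cv2.imwrite('pics/s13.png',cv2.resize(a[100:180,250:340],None,fx=6,fy=6,interpolation=cv2.INTER_CUBIC))
E
python3 go.py "(.628,-.148,.31)"
```

```text
t 22.32 tcp [0.4413 0.2654 0.1388] w 0.0307 F [ 0.3  0.1 -0.4] j [-0.26  0.37 -0.48  2.    0.23  0.82 -2.28]
zaxis [ 0.0032  0.0024 -1.    ] xaxis az 9.41
to row-aligned rot deg [-0.11 -0.21  0.01]
(.628,-.148,.31) -> cm [ 11.72  43.81 -17.16]
```

View pics/s13.png

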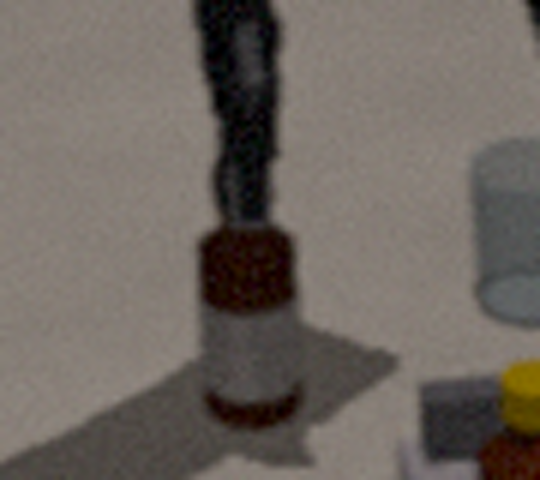

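Black is held, upright and centred. I'll route in front of the row (pure tool +y, ~42 cm, at TCP z ≈ 0.23), then onto the far_right mat.

Call:
jog_arm(rows=[{"xyz":[0,0,-1.5],"delta_rot":[-0.1,-0.1,0],"fingers":0.8},{"xyz":[0,0.4,-4],"delta_rot":[-0.1,-0.2,0],"fingers":0.8},{"xyz":[0,1.5,-6.5],"delta_rot":[-0.1,-0.2,0],"fingers":0.8},{"xyz":[0,3.5,-8.3],"delta_rot":[-0.1,-0.2,0],"fingers":0.8},{"xyz":[0,6,-9.2],"delta_rot":[-0.1,-0.2,0],"fingers":0.8}])

```text
clock: 22.73
tcp_pos: [0.4516, 0.2079, 0.2341]
orientation: [-3.128, -0.263, -0.007]
contact_force: [1.5, -0.8, -2.4]
grip_width: 0.0307
```

Call:
jog_arm(rows=[{"xyz":[0,2.8,0],"delta_rot":[0,0,0],"fingers":0.8},{"xyz":[0,5.8,0],"delta_rot":[0,0,0],"fingers":0.8},{"xyz":[0,8.8,0],"delta_rot":[0,0,0],"fingers":0.8},{"xyz":[0,11.8,0],"delta_rot":[0,0,0],"fingers":0.8},{"xyz":[0,14.8,0],"delta_rot":[0,0,0],"fingers":0.8}])

```text
clock: 23.15
tcp_pos: [0.4764, 0.0607, 0.2346]
orientation: [-3.128, -0.263, -0.009]
contact_force: [0.5, -0.8, -2.7]
grip_width: 0.0309
```

```bash
python3 go.py "(.50,-.148,.23)" "(.628,-.148,.23)"
```

```text
t 23.15 tcp [0.4764 0.0607 0.2346] w 0.0309 F [ 0.5 -0.8 -2.7] j [ 0.1   0.17 -0.39  1.99  0.08  0.99 -1.73]
zaxis [ 0.0057  0.0033 -1.    ] xaxis az 9.61
to row-aligned rot deg [-0.14 -0.36  0.21]
(.50,-.148,.23) -> cm [-1.16 20.97  0.4 ]
(.628,-.148,.23) -> cm [11.46 23.11  0.48]
```

Call:
jog_arm(rows=[{"xyz":[0,3,0],"delta_rot":[-0.1,-0.2,0.1],"fingers":0.8},{"xyz":[0,6,0],"delta_rot":[-0.1,-0.3,0.2],"fingers":0.8},{"xyz":[0,9,0],"delta_rot":[-0.1,-0.4,0.2],"fingers":0.8},{"xyz":[0,12,0],"delta_rot":[-0.1,-0.4,0.2],"fingers":0.8},{"xyz":[0.5,15,0],"delta_rot":[-0.1,-0.4,0.2],"fingers":0.8}])

```text
clock: 23.57
tcp_pos: [0.5057, -0.088, 0.2349]
orientation: [-3.131, -0.258, 0.001]
contact_force: [0.9, 0.4, -3.2]
grip_width: 0.0306
```

```bash
python3 go.py "(.628,-.148,.23)"
```

```text
t 23.57 tcp [ 0.5057 -0.088   0.2349] w 0.0306 F [ 0.9  0.4 -3.2] j [ 0.29  0.22 -0.28  1.92  0.07  1.01 -1.43]
zaxis [-8.e-04  1.e-04 -1.e+00] xaxis az 9.41
to row-aligned rot deg [-0.01  0.05  0.01]
(.628,-.148,.23) -> cm [11.08  7.92  0.48]
```

Call:
jog_arm(rows=[{"xyz":[1,2.5,0],"delta_rot":[0,0,0],"fingers":0.8},{"xyz":[2.4,4.8,0],"delta_rot":[0,0,0],"fingers":0.8},{"xyz":[4.2,6.5,0],"delta_rot":[0,0,0],"fingers":0.8},{"xyz":[6.4,7.5,0],"delta_rot":[0,0,0],"fingers":0.8},{"xyz":[8.7,7.9,0],"delta_rot":[0,0,0],"fingers":0.8}])

```text
clock: 23.98
tcp_pos: [0.605, -0.1548, 0.2354]
orientation: [3.13, 0.252, -0.001]
contact_force: [0.1, -0.2, -3.0]
grip_width: 0.0309
```

```bash
python3 go.py "(.628,-.148,.2)"
```

```text
t 23.98 tcp [ 0.605  -0.1548  0.2354] w 0.0309 F [ 0.1 -0.2 -3. ] j [ 0.32  0.4  -0.23  1.67  0.1   1.09 -1.35]
zaxis [-4.0e-04 -1.2e-03 -1.0e+00] xaxis az 9.19
to row-aligned rot deg [ 0.06  0.04 -0.21]
(.628,-.148,.2) -> cm [ 2.38 -0.3   3.53]
```

Call:
jog_arm(rows=[{"xyz":[1.2,-0.2,0],"delta_rot":[0,0,-0.2],"fingers":0.8},{"xyz":[2,-0.3,0.5],"delta_rot":[0,0,-0.2],"fingers":0.8},{"xyz":[2.4,-0.3,2],"delta_rot":[0,0,-0.2],"fingers":0.8},{"xyz":[2.4,-0.3,3.5],"delta_rot":[0,0,-0.2],"fingers":0.8},{"xyz":[2.4,-0.3,4.5],"delta_rot":[0,0,-0.2],"fingers":0.8}])

```text
clock: 24.4
tcp_pos: [0.6265, -0.1475, 0.1877]
orientation: [3.131, 0.258, -0.006]
contact_force: [-0.1, -0.1, -2.7]
grip_width: 0.0308
```

```bash
python3 go.py "(.628,-.148,.168)"
```

```text
t 24.4 tcp [ 0.6265 -0.1475  0.1877] w 0.0308 F [-0.1 -0.1 -2.7] j [ 0.3   0.48 -0.23  1.66  0.12  1.02 -1.38]
zaxis [-3.8e-03 -6.0e-04 -1.0e+00] xaxis az 9.43
to row-aligned rot deg [-0.    0.22  0.03]
(.628,-.148,.168) -> cm [0.14 0.08 1.97]
```

Call:
jog_arm(rows=[{"xyz":[0.1,0.1,0.7],"delta_rot":[0,0.2,0],"fingers":0.8},{"xyz":[0.1,0.1,1.4],"delta_rot":[0,0.2,0],"fingers":0.8},{"xyz":[0.1,0.1,2],"delta_rot":[0,0.2,0],"fingers":0.8},{"xyz":[0.1,0.1,2.3],"delta_rot":[0,0.2,0],"fingers":0.8},{"xyz":[0.1,0.1,2.4],"delta_rot":[0,0.2,0],"fingers":0.8}])

```text
clock: 24.82
tcp_pos: [0.6273, -0.1484, 0.1633]
orientation: [-3.131, -0.258, 0.001]
contact_force: [0.6, 0.2, -2.5]
grip_width: 0.0308
```

```bash
python3 - <<'E'
from h import *
a=imaging.grab_frame('side')
cv2.imwrite('pics/s14.png',cv2.resize(a[170:290,300:430],None,fx=6,fy=5,interpolation=cv2.INTER_CUBIC))
print(proj('side',(.6275,-.148,.032)),proj('side',(.628-.037*0,-.148,.032)))
E
python3 go.py "(.628,-.148,.1484)"
```

```text
[365.14032128 254.32592586] [365.35142576 254.32288532]
t 24.87 tcp [ 0.6275 -0.1483  0.1636] w 0.0307 F [ 0.1 -0.6 -2.8] j [ 0.3   0.5  -0.23  1.68  0.13  0.97 -1.38]
zaxis [-3.e-04  0.e+00 -1.e+00] xaxis az 9.43
to row-aligned rot deg [-0.    0.02  0.03]
(.628,-.148,.1484) -> cm [ 0.05 -0.03  1.52]
```

View pics/s14.png

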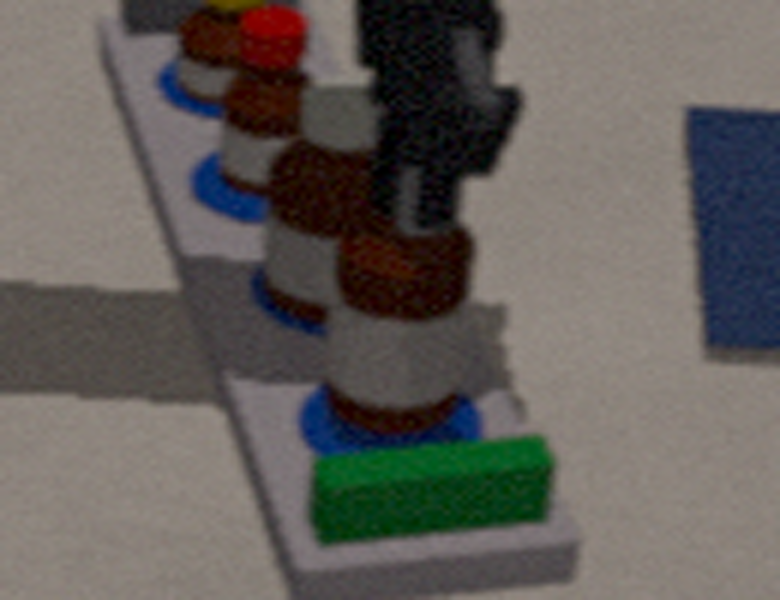

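Black's base (centre ~395) is over the mat (centre ~392), within ~1 mm. Lowering.

Call:
jog_arm(rows=[{"xyz":[0,0,0.3],"delta_rot":[0,0,0],"fingers":0.8},{"xyz":[0,0,0.7],"delta_rot":[0,0,0],"fingers":0.8},{"xyz":[0,0,1.0],"delta_rot":[0,0,0],"fingers":0.8},{"xyz":[0,0,1.15],"delta_rot":[0,0,0],"fingers":0.8},{"xyz":[0,0,1.2],"delta_rot":[0,0,0],"fingers":0.8}])

```text
clock: 25.28
tcp_pos: [0.6273, -0.1483, 0.1512]
orientation: [-3.131, -0.258, 0.001]
contact_force: [-0.3, -0.0, -1.8]
grip_width: 0.0309
```

Call:
jog_arm(rows=[{"xyz":[0,0,0.1],"delta_rot":[0,0,0],"fingers":0.8},{"xyz":[0,0,0.15],"delta_rot":[0,0,0],"fingers":0.8},{"xyz":[0,0,0.2],"delta_rot":[0,0,0],"fingers":0.8},{"xyz":[0,0,0.25],"delta_rot":[0,0,0],"fingers":0.8},{"xyz":[0,0,0.3],"delta_rot":[0,0,0],"fingers":0.8}])

```text
clock: 25.7
tcp_pos: [0.6276, -0.1483, 0.1485]
orientation: [-3.131, -0.258, 0.0]
contact_force: [-0.4, 0.3, 1.3]
grip_width: 0.0305
```

```bash
python3 go.py "(.628,-.148,.1484)"
```

```text
t 25.7 tcp [ 0.6276 -0.1483  0.1485] w 0.0305 F [-0.4  0.3  1.3] j [ 0.3   0.52 -0.22  1.69  0.14  0.94 -1.38]
zaxis [-3.e-04  1.e-04 -1.e+00] xaxis az 9.43
to row-aligned rot deg [-0.01  0.02  0.03]
(.628,-.148,.1484) -> cm [ 0.04 -0.02  0.01]
```

Contact felt (+1.3 N versus −2 N carried). Releasing, then retreating up and away.

Call:
jog_arm(rows=[{"xyz":[0,0,0],"delta_rot":[0,0,0],"fingers":0.55},{"xyz":[0,0,0],"delta_rot":[0,0,0],"fingers":0.4},{"xyz":[0,0,0],"delta_rot":[0,0,0],"fingers":0.3},{"xyz":[0,0,0],"delta_rot":[0,0,0],"fingers":0.25},{"xyz":[0,0,0],"delta_rot":[0,0,0],"fingers":0.25}])

```text
clock: 26.12
tcp_pos: [0.6277, -0.1483, 0.1487]
orientation: [3.131, 0.258, 0.0]
contact_force: [-0.7, -0.0, 0.6]
grip_width: 0.0638
```

Call:
jog_arm(rows=[{"xyz":[0,0,-0.5],"delta_rot":[0,0,0],"fingers":0.25},{"xyz":[0,0,-2],"delta_rot":[0,0,0],"fingers":0.25},{"xyz":[0,0,-4.5],"delta_rot":[0,0,0],"fingers":0.25},{"xyz":[0,0,-7],"delta_rot":[0,0,0],"fingers":0.25},{"xyz":[0,0,-9],"delta_rot":[0,0,0],"fingers":0.25}])

```text
clock: 26.53
tcp_pos: [0.6282, -0.1483, 0.241]
orientation: [3.131, 0.258, 0.003]
contact_force: [0.9, -0.9, 0.1]
grip_width: 0.0638
```

Call:
jog_arm(rows=[{"xyz":[-1,3,0],"delta_rot":[0,0,0],"fingers":0.25},{"xyz":[-3,6,0],"delta_rot":[0,0,0],"fingers":0.25},{"xyz":[-5,9,0],"delta_rot":[0,0,0],"fingers":0.25},{"xyz":[-7,12,0],"delta_rot":[0,0,0],"fingers":0.25},{"xyz":[-9,15,0],"delta_rot":[0,0,0],"fingers":0.25}])

```text
clock: 26.95
tcp_pos: [0.5632, -0.3125, 0.2416]
orientation: [3.13, 0.258, 0.003]
contact_force: [-0.5, -0.6, 0.2]
grip_width: 0.0642
```

Call:
jog_arm(rows=[{"xyz":[-1,3,0],"delta_rot":[0,0,0],"fingers":0.25},{"xyz":[-2.5,6,0],"delta_rot":[0,0,0],"fingers":0.25},{"xyz":[-4,8.5,0],"delta_rot":[0,0,0],"fingers":0.25},{"xyz":[-5,10,0],"delta_rot":[0,0,0],"fingers":0.25},{"xyz":[-5,10,0],"delta_rot":[0,0,0],"fingers":0.25}])

```text
clock: 27.37
tcp_pos: [0.5266, -0.4254, 0.2418]
orientation: [3.128, 0.246, 0.001]
contact_force: [-0.5, -0.4, 0.1]
grip_width: 0.0642
```

```bash
python3 - <<'E'
from seg2 import *
b=imaging.grab_frame('top');a=imaging.grab_frame('side')
cv2.imwrite('pics/f1.png',cv2.resize(b[110:270,130:450],None,fx=2.5,fy=2.5,interpolation=cv2.INTER_CUBIC))
cv2.imwrite('pics/f2.png',cv2.resize(a[90:300,230:440],None,fx=2.8,fy=2.8,interpolation=cv2.INTER_CUBIC))
for k in('black','white','red','yellow'):
  for n in('top','side'):
    g=imaging.tip_of(n,'bottle_'+k); print(k,n,[(np.round(at_z(n,q['position'],.032),4)[:2],round(q['conf'],2)) for q in g[:2]])
M=dict(FL=(.5812,.1396,.08),ML=(.593,.0434,.10),MR=(.6157,-.0474,.12),FR=(.6286,-.1476,.14))
for k,(x,y,h) in M.items(): print(k,'expected cap-top px in top',np.round(proj('top',(x,y,h+.032)),1))
E
python3 go.py
```

```text
black top [(array([ 0.6295, -0.1421]), 0.61)]
black side [(array([ 0.626 , -0.1503]), 0.62)]
white top [(array([ 0.6108, -0.0437]), 0.9)]
white side [(array([ 0.6037, -0.0575]), 0.92), (array([ 0.6205, -0.1461]), 0.57)]
red top [(array([0.5859, 0.0423]), 0.53)]
red side []
yellow top [(array([0.5835, 0.139 ]), 0.98)]
yellow side [(array([ 0.6145, -0.0439]), 0.16)]
FL expected cap-top px in top [270.  178.6]
ML expected cap-top px in top [310.9 172. ]
MR expected cap-top px in top [350.6 160.5]
FR expected cap-top px in top [395.9 152.9]
t 27.87 tcp [ 0.5308 -0.4186  0.2417] w 0.0639 F [0.2 0.1 0.6] j [ 0.68  0.48 -0.15  1.53  0.07  1.14 -0.89]
zaxis [ 2.4e-03 -5.0e-04 -1.0e+00] xaxis az 9.52
to row-aligned rot deg [ 0.05 -0.13  0.12]
```

View pics/f1.png

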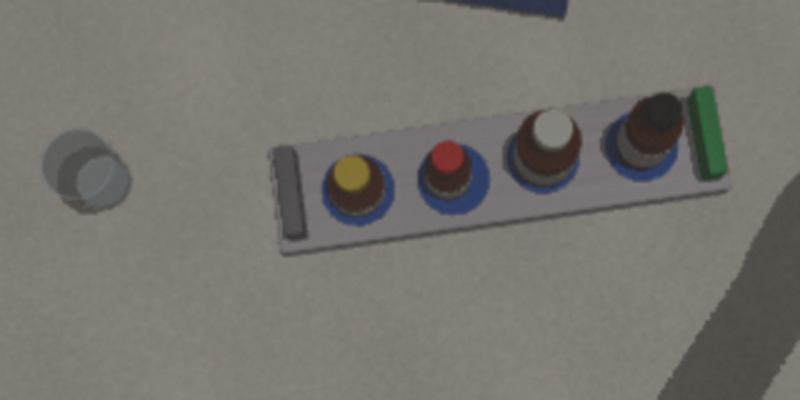

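View pics/f2.png

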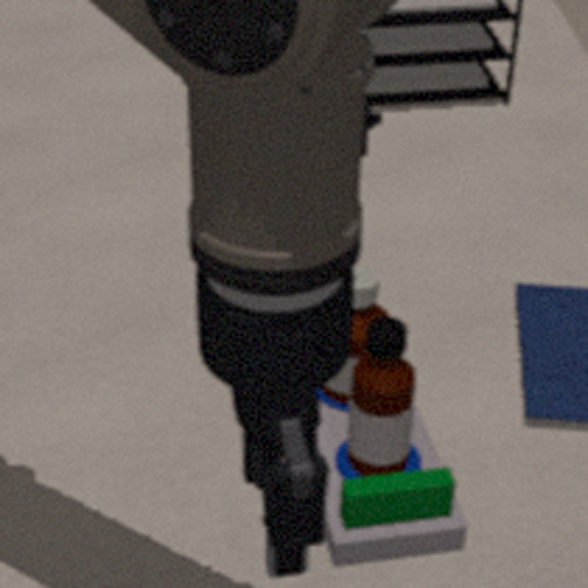

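```bash
cat > chk.py <<'E'
from seg2 import *
b=imaging.grab_frame('top')
C=dict(yellow=((270.4,178.6),.112,(.5812,.1396),60,.017),red=((308.3,171.6),.132,(.593,.0434),50,.015),white=((350.8,161.4),.152,(.6157,-.0474),60,.018),black=((395.6,153.8),.172,(.6286,-.1476),14,.016))
def model(P,h,rad):
    m=np.zeros((400*4,640*4),np.uint8)
    pts=[]
    for z in(h,h-.02):
        for t in np.linspace(0,2*np.pi,40): pts.append(proj('top',(P[0]+rad*np.cos(t),P[1]+rad*np.sin(t),z)))
    p=np.array(pts); hull=cv2.convexHull(p.astype(np.float32)); mm=cv2.moments(hull); return np.array([mm['m10'],mm['m01']])/mm['m00']
for k,(p,h,m,t,rad) in C.items():
    c,e,ax=near('top',b,p,t,rad=14)
    d0=proj('top',(m[0],m[1],h)); 
    q=at_z('top',c,h)[:2]; q0=at_z('top',model(m,h,rad),h)[:2]
    print(k,np.round(c,1),np.round(ax,1),'exp disc',np.round(d0,1),'exp cap sil',np.round(model(m,h,rad),1),'err mm (disc) ',np.round((q-np.array(m))*1000,1),'(sil)',np.round((q-q0)*1000,1))
cv2.imwrite('pics/f3.png',cv2.resize(b[140:200,255:415],None,fx=5,fy=5,interpolation=cv2.INTER_CUBIC))
E
python3 chk.py
```

```text
yellow [269.9 177.7] [16.2 16.7] exp disc [270.  178.6] exp cap sil [270.4 179.4] err mm (disc)  [2.1 0.3] (sil) [4.2 1.1]
red [308.6 172.3] [13.  14.1] exp disc [310.9 172. ] exp cap sil [310.9 172.9] err mm (disc)  [-0.8  5.3] (sil) [1.4 5.3]
white [352.  156.3] [27.1 66.7] exp disc [350.6 160.5] exp cap sil [350.3 161.5] err mm (disc)  [10.  -3.1] (sil) [12.5 -3.9]
black [391.3 157.8] [17.  24.7] exp disc [395.9 152.9] exp cap sil [395.2 154. ] err mm (disc)  [-11.4  10.6] (sil) [-8.8  8.9]
```

View pics/f3.png

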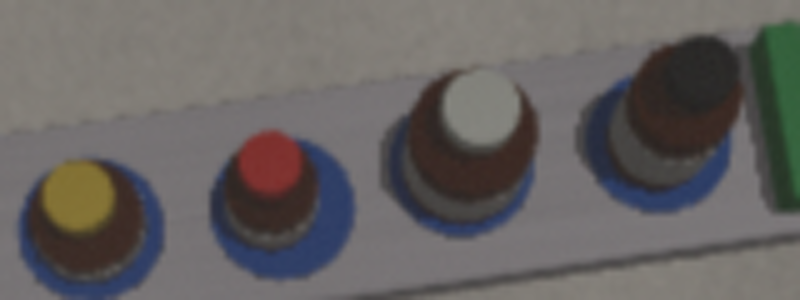

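Top crop: yellow, white and black bases coincide with their mats (within ~2–3 mm). Red's base centre is at col ~270 against mat centre 282 (5×), about 5–6 mm towards +y. There is time to mend it, so I'll regrip red and shift it.

```bash
python3 go.py "(.595,.048,.23)"
```

```text
t 27.92 tcp [ 0.5306 -0.4188  0.2416] w 0.0636 F [ 0.   0.6 -0.6] j [ 0.68  0.48 -0.15  1.53  0.07  1.14 -0.89]
zaxis [ 2.3e-03 -5.0e-04 -1.0e+00] xaxis az 9.49
to row-aligned rot deg [ 0.05 -0.13  0.09]
(.595,.048,.23) -> cm [ 14.05 -44.98   1.15]
```

Call:
jog_arm(rows=[{"xyz":[0.7,-2.2,0],"delta_rot":[0,-0.1,0.1],"fingers":0.25},{"xyz":[1.7,-5.4,0],"delta_rot":[0,-0.1,0.1],"fingers":0.25},{"xyz":[2.8,-9,0],"delta_rot":[0,-0.1,0.1],"fingers":0.25},{"xyz":[3.9,-12.6,0],"delta_rot":[0,-0.1,0.1],"fingers":0.25},{"xyz":[5,-16.2,0],"delta_rot":[0,-0.1,0.1],"fingers":0.25}])

```text
clock: 28.33
tcp_pos: [0.5532, -0.2491, 0.2417]
orientation: [3.13, 0.257, 0.001]
contact_force: [0.9, -0.2, -0.4]
grip_width: 0.0643
```

Call:
jog_arm(rows=[{"xyz":[1.1,-3.6,0],"delta_rot":[0,0,0],"fingers":0.25},{"xyz":[2.2,-7.2,0],"delta_rot":[0,0,0],"fingers":0.25},{"xyz":[3.3,-10.8,0],"delta_rot":[0,0,0],"fingers":0.25},{"xyz":[4.4,-14,0],"delta_rot":[0,0,0],"fingers":0.25},{"xyz":[5.4,-17.2,0],"delta_rot":[0,0,0],"fingers":0.25}])

```text
clock: 28.75
tcp_pos: [0.5786, -0.0684, 0.2419]
orientation: [3.13, 0.258, 0.002]
contact_force: [1.0, -0.6, 0.4]
grip_width: 0.0641
```

```bash
python3 go.py "(.595,.048,.23)"
```

```text
t 28.75 tcp [ 0.5786 -0.0684  0.2419] w 0.0641 F [ 1.  -0.6  0.4] j [ 0.24  0.33 -0.28  1.76  0.11  1.07 -1.49]
zaxis [ 1.5e-03 -9.0e-04 -1.0e+00] xaxis az 9.42
to row-aligned rot deg [ 0.07 -0.08  0.02]
(.595,.048,.23) -> cm [  3.52 -11.22   1.18]
```

Call:
jog_arm(rows=[{"xyz":[1.1,-3.4,0],"delta_rot":[0,0,0],"fingers":0.25},{"xyz":[2.1,-6.6,0],"delta_rot":[0,0,0],"fingers":0.25},{"xyz":[2.9,-9.2,0],"delta_rot":[0,0,0],"fingers":0.25},{"xyz":[3.4,-10.8,0],"delta_rot":[0,0,0],"fingers":0.25},{"xyz":[3.5,-11.2,0.5],"delta_rot":[0,0,0],"fingers":0.25}])

```text
clock: 29.17
tcp_pos: [0.5954, 0.0528, 0.2379]
orientation: [-3.129, -0.267, -0.006]
contact_force: [0.5, 0.8, 0.7]
grip_width: 0.0637
```

Call:
jog_arm(rows=[{"xyz":[0,0,1.5],"delta_rot":[0,0,0],"fingers":0.25},{"xyz":[0,0,3],"delta_rot":[0,0,0],"fingers":0.25},{"xyz":[0,0,4.5],"delta_rot":[0,0,0],"fingers":0.25},{"xyz":[0,0,5.5],"delta_rot":[0,0,0],"fingers":0.25},{"xyz":[0,0,5.5],"delta_rot":[0,0,0],"fingers":0.25}])

```text
clock: 29.58
tcp_pos: [0.594, 0.0513, 0.1803]
orientation: [-3.13, -0.265, 0.001]
contact_force: [-0.4, -0.6, -0.7]
grip_width: 0.0645
```

```bash
python3 - <<'E'
from h import *
a=imaging.grab_frame('side');b=imaging.grab_frame('top')
cv2.imwrite('pics/g1.png',np.hstack([cv2.resize(a[120:250,280:410],None,fx=3,fy=4,interpolation=cv2.INTER_CUBIC),cv2.resize(b[120:250,250:380],None,fx=3,fy=4,interpolation=cv2.INTER_CUBIC)]))
E
python3 go.py "(.595,.048,.110)"
```

```text
t 29.68 tcp [0.5956 0.0521 0.1828] w 0.0644 F [0.9 0.5 1. ] j [ 0.06  0.42 -0.32  1.78  0.16  0.96 -1.73]
zaxis [ 0.0033  0.0011 -1.    ] xaxis az 9.71
to row-aligned rot deg [-0.03 -0.2   0.31]
(.595,.048,.110) -> cm [-0.15  0.4   7.28]
```

View pics/g1.png

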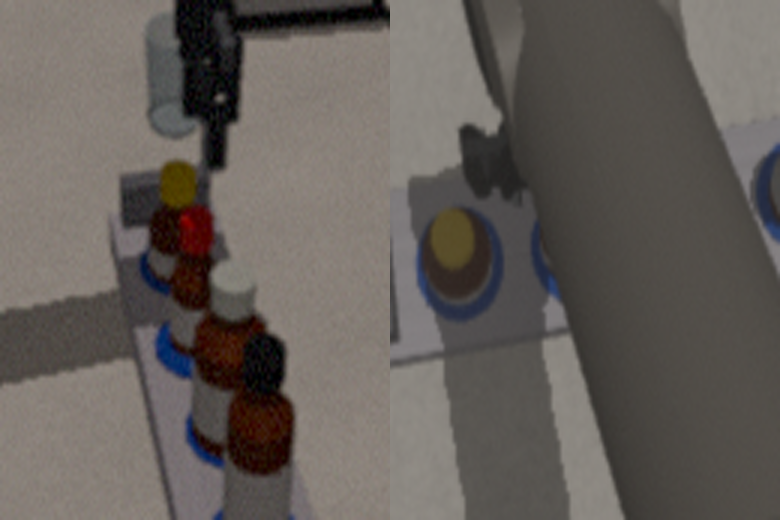

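Call:
jog_arm(rows=[{"xyz":[-0.1,0.4,1],"delta_rot":[0,-0.2,0.3],"fingers":0.25},{"xyz":[-0.1,0.4,2.5],"delta_rot":[0,-0.2,0.3],"fingers":0.25},{"xyz":[-0.1,0.4,4],"delta_rot":[0,-0.2,0.3],"fingers":0.25},{"xyz":[-0.1,0.4,5.5],"delta_rot":[0,-0.2,0.3],"fingers":0.25},{"xyz":[-0.1,0.4,6.5],"delta_rot":[0,-0.2,0.3],"fingers":0.25}])

```text
clock: 30.1
tcp_pos: [0.5954, 0.0473, 0.1167]
orientation: [-3.131, -0.256, 0.001]
contact_force: [-0.3, 0.2, -0.7]
grip_width: 0.0639
```

```bash
python3 go.py "(.595,.048,.110)"
```

```text
t 30.1 tcp [0.5954 0.0473 0.1167] w 0.0639 F [-0.3  0.2 -0.7] j [ 0.05  0.5  -0.3   1.83  0.19  0.84 -1.76]
zaxis [-5.e-04  2.e-04 -1.e+00] xaxis az 9.36
to row-aligned rot deg [-0.02  0.02 -0.04]
(.595,.048,.110) -> cm [-0.02 -0.07  0.67]
```

Call:
jog_arm(rows=[{"xyz":[0,-0.1,0.3],"delta_rot":[0,0,0],"fingers":0.25},{"xyz":[0,-0.1,0.6],"delta_rot":[0,0,0],"fingers":0.25},{"xyz":[0,-0.1,0.6],"delta_rot":[0,0,0],"fingers":0.35},{"xyz":[0,-0.1,0.6],"delta_rot":[0,0,0],"fingers":0.45},{"xyz":[0,-0.1,0.6],"delta_rot":[0,0,0],"fingers":0.55}])

```text
clock: 30.52
tcp_pos: [0.5958, 0.0484, 0.1115]
orientation: [-3.131, -0.256, -0.002]
contact_force: [0.5, -0.0, -0.1]
grip_width: 0.0388
```

Call:
jog_arm(rows=[{"xyz":[0,0,0],"delta_rot":[0,0,0],"fingers":0.65},{"xyz":[0,0,0],"delta_rot":[0,0,0],"fingers":0.8},{"xyz":[0,0,0],"delta_rot":[0,0,0],"fingers":0.8},{"xyz":[0,0,0],"delta_rot":[0,0,0],"fingers":0.8},{"xyz":[0,0,0],"delta_rot":[0,0,0],"fingers":0.8}])

```text
clock: 30.93
tcp_pos: [0.5963, 0.0486, 0.1122]
orientation: [-3.131, -0.256, -0.004]
contact_force: [-0.7, 0.1, 6.7]
grip_width: 0.0287
```

```bash
python3 go.py "(.595,.043,.118)"
```

```text
t 30.93 tcp [0.5963 0.0486 0.1122] w 0.0287 F [-0.7  0.1  6.7] j [ 0.04  0.5  -0.3   1.83  0.2   0.83 -1.76]
zaxis [ 2.2e-03  5.0e-04 -1.0e+00] xaxis az 9.36
to row-aligned rot deg [-0.01 -0.13 -0.04]
(.595,.043,.118) -> cm [-0.22  0.53 -0.58]
```

Call:
jog_arm(rows=[{"xyz":[0,0,-0.3],"delta_rot":[0,-0.1,0],"fingers":0.8},{"xyz":[0,0,-0.6],"delta_rot":[0,-0.1,0],"fingers":0.8},{"xyz":[-0.1,0.3,-0.7],"delta_rot":[0,-0.1,0],"fingers":0.8},{"xyz":[-0.2,0.55,-0.7],"delta_rot":[0,-0.1,0],"fingers":0.8},{"xyz":[-0.2,0.55,-0.7],"delta_rot":[0,-0.1,0],"fingers":0.8}])

```text
clock: 31.35
tcp_pos: [0.5949, 0.0416, 0.119]
orientation: [3.131, 0.255, -0.0]
contact_force: [0.1, -0.1, -1.3]
grip_width: 0.0288
```

```bash
python3 go.py "(.595,.043,.1122)"
```

```text
t 31.35 tcp [0.5949 0.0416 0.119 ] w 0.0288 F [ 0.1 -0.1 -1.3] j [ 0.06  0.49 -0.3   1.83  0.19  0.85 -1.75]
zaxis [-2.e-04 -5.e-04 -1.e+00] xaxis az 9.3
to row-aligned rot deg [ 0.03  0.01 -0.1 ]
(.595,.043,.1122) -> cm [ 0.03 -0.14  0.68]
```

Call:
jog_arm(rows=[{"xyz":[0,-0.1,0.1],"delta_rot":[0,0,-0.1],"fingers":0.8},{"xyz":[0,-0.1,0.2],"delta_rot":[0,0,-0.1],"fingers":0.8},{"xyz":[0,-0.1,0.3],"delta_rot":[0,0,-0.1],"fingers":0.8},{"xyz":[0,-0.1,0.4],"delta_rot":[0,0,-0.1],"fingers":0.8},{"xyz":[0,-0.1,0.45],"delta_rot":[0,0,-0.1],"fingers":0.8}])

```text
clock: 31.77
tcp_pos: [0.5946, 0.0427, 0.1142]
orientation: [3.131, 0.258, -0.001]
contact_force: [-0.2, -0.4, -1.7]
grip_width: 0.0286
```

Call:
jog_arm(rows=[{"xyz":[0,0,0.05],"delta_rot":[0,0,0],"fingers":0.8},{"xyz":[0,0,0.1],"delta_rot":[0,0,0],"fingers":0.8},{"xyz":[0,0,0.15],"delta_rot":[0,0,0],"fingers":0.8},{"xyz":[0,0,0.2],"delta_rot":[0,0,0],"fingers":0.8},{"xyz":[0,0,0.25],"delta_rot":[0,0,0],"fingers":0.8}])

```text
clock: 32.18
tcp_pos: [0.595, 0.0428, 0.1123]
orientation: [3.131, 0.258, 0.0]
contact_force: [-1.4, 0.5, 5.6]
grip_width: 0.0287
```

```bash
python3 go.py "(.595,.043,.1122)"
```

```text
t 32.18 tcp [0.595  0.0428 0.1123] w 0.0287 F [-1.4  0.5  5.6] j [ 0.05  0.5  -0.3   1.83  0.2   0.83 -1.75]
zaxis [ 3.e-04 -4.e-04 -1.e+00] xaxis az 9.41
to row-aligned rot deg [ 0.02 -0.01  0.01]
(.595,.043,.1122) -> cm [ 0.   -0.02  0.01]
```

Call:
jog_arm(rows=[{"xyz":[0,0,0],"delta_rot":[0,0,0],"fingers":0.6},{"xyz":[0,0,0],"delta_rot":[0,0,0],"fingers":0.5},{"xyz":[0,0,0],"delta_rot":[0,0,0],"fingers":0.4},{"xyz":[0,0,0],"delta_rot":[0,0,0],"fingers":0.3},{"xyz":[0,0,0],"delta_rot":[0,0,0],"fingers":0.3}])

```text
clock: 32.6
tcp_pos: [0.595, 0.0428, 0.1122]
orientation: [3.131, 0.257, 0.0]
contact_force: [-0.2, 0.5, -0.5]
grip_width: 0.0595
```

Call:
jog_arm(rows=[{"xyz":[0,0,-0.5],"delta_rot":[0,0,0],"fingers":0.3},{"xyz":[0,0,-2],"delta_rot":[0,0,0],"fingers":0.3},{"xyz":[0,0,-4.5],"delta_rot":[0,0,0],"fingers":0.3},{"xyz":[0,0,-8],"delta_rot":[0,0,0],"fingers":0.3},{"xyz":[0,0,-12],"delta_rot":[0,0,0],"fingers":0.3}])

```text
clock: 33.02
tcp_pos: [0.5936, 0.0427, 0.2323]
orientation: [3.131, 0.258, -0.005]
contact_force: [1.6, 0.3, 0.1]
grip_width: 0.0595
```

Call:
jog_arm(rows=[{"xyz":[-1,3,-0.5],"delta_rot":[0,0,0],"fingers":0.3},{"xyz":[-2.2,6.5,-0.5],"delta_rot":[0,0,0],"fingers":0.3},{"xyz":[-3.4,10,-0.5],"delta_rot":[0,0,0],"fingers":0.3},{"xyz":[-4.6,13.5,-0.5],"delta_rot":[0,0,0],"fingers":0.3},{"xyz":[-5.8,17,-0.5],"delta_rot":[0,0,0],"fingers":0.3}])

```text
clock: 33.43
tcp_pos: [0.5637, -0.1361, 0.2382]
orientation: [3.13, 0.258, -0.004]
contact_force: [0.2, 0.2, -0.1]
grip_width: 0.06
```

Call:
jog_arm(rows=[{"xyz":[-2,3.3,0],"delta_rot":[0,0,0],"fingers":0.3},{"xyz":[-4,6.6,0],"delta_rot":[0,0,0],"fingers":0.3},{"xyz":[-6,9.9,0],"delta_rot":[0,0,0],"fingers":0.3},{"xyz":[-8,13.2,0],"delta_rot":[0,0,0],"fingers":0.3},{"xyz":[-10,16.5,0],"delta_rot":[0,0,0],"fingers":0.3}])

```text
clock: 33.85
tcp_pos: [0.4912, -0.3169, 0.2391]
orientation: [3.13, 0.259, -0.003]
contact_force: [0.9, -0.9, -0.7]
grip_width: 0.0599
```

Call:
jog_arm(rows=[{"xyz":[-1.5,3,0],"delta_rot":[0,0,0],"fingers":0.3},{"xyz":[-3,6,0],"delta_rot":[0,0,0],"fingers":0.3},{"xyz":[-4,8,0],"delta_rot":[0,0,0],"fingers":0.3},{"xyz":[-4.5,9,0],"delta_rot":[0,0,0],"fingers":0.3},{"xyz":[-4.5,9,0],"delta_rot":[0,0,0],"fingers":0.3}])

```text
clock: 34.27
tcp_pos: [0.4599, -0.4158, 0.2393]
orientation: [3.13, 0.251, -0.004]
contact_force: [-0.1, -0.1, 0.6]
grip_width: 0.0598
```

```bash
python3 go.py; python3 - <<'E'
from h import *
b=imaging.grab_frame('top');a=imaging.grab_frame('side')
cv2.imwrite('pics/h1.png',cv2.resize(b[140:200,255:415],None,fx=5,fy=5,interpolation=cv2.INTER_CUBIC))
cv2.imwrite('pics/h2.png',cv2.resize(a[100:300,230:430],None,fx=3,fy=3,interpolation=cv2.INTER_CUBIC))
# overlay of predicted body base outline if centred
o=cv2.resize(b[140:200,255:415],None,fx=5,fy=5,interpolation=cv2.INTER_CUBIC)
for x,y,h,rb,rc in((.5812,.1396,.08,.028,.017),(.593,.0434,.10,.023,.015),(.6157,-.0474,.12,.031,.018),(.6286,-.1476,.14,.026,.016)):
    for z,rad in((.032,rb),(.032+h-.044,rb),(.032+h,rc)):
        p=np.array([proj('top',(x+rad*np.cos(t),y+rad*np.sin(t),z)) for t in np.linspace(0,6.283,40)])
        p=((p-[255,140]+.5)*5-.5).round().astype(np.int32); cv2.polylines(o,[p],True,(0,255,255),1)
cv2.imwrite('pics/h3.png',o)
E
```

```text
t 34.27 tcp [ 0.4599 -0.4158  0.2393] w 0.0598 F [-0.1 -0.1  0.6] j [ 0.73  0.38 -0.13  1.68  0.06  1.08 -0.83]
zaxis [-0.0026 -0.0021 -1.    ] xaxis az 9.19
to row-aligned rot deg [ 0.09  0.16 -0.21]
```

View pics/h3.png

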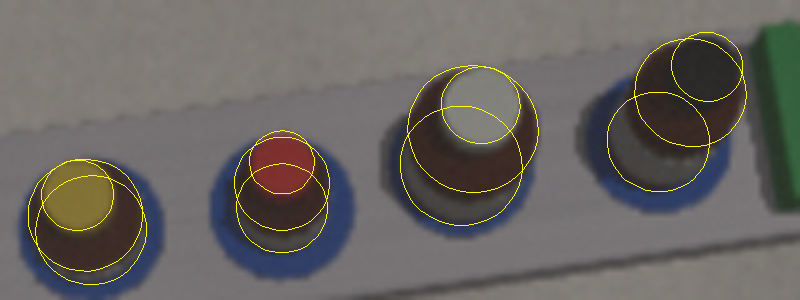

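View pics/h2.png

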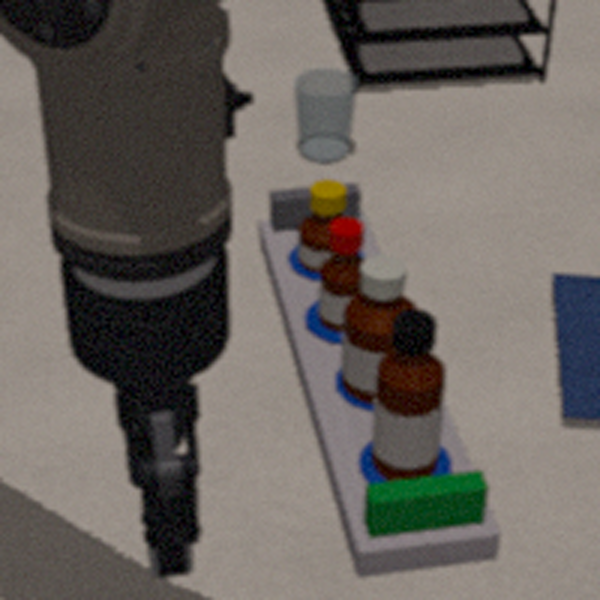

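The outlines predicted for perfectly centred bottles match all four in the top picture to within ~1 px. The beaker is unchanged and the arm is clear, so I'm handing in.

```bash
python3 -c "
from h import *
print(r.get_obs()['qvel'].round(3)); print(r.hand_in())"
```

```text
[-0.021 -0.007 -0.022  0.01  -0.002 -0.002  0.001]
the job is handed in; nothing more can be done
None
```

The four bottles are lined up by height on the riser, and I handed the job in at about 34 s on the robot's clock. From the green block outward they stand black (140 mm), white (120 mm), red (100 mm), then yellow (80 mm) on the far-left mat. Each was lowered until it touched its mat, at about 10 N or less, then released and left standing upright.

- **Correction made:** the first check showed red about 5–6 mm off its mat's centre, cause not found. I regripped it, moved it and set it down again.
- **Final check:** in the top picture, outlines drawn for perfectly centred bottles match all four to about 1 pixel (2–3 mm). The beaker looks unmoved in the pictures, and the arm was well clear of everything.
- **Checks that disagreed:** before the correction, my automatic colour check failed on the white and black caps by mixing in the background. The trained network's base points scattered by up to about 16 mm and gave no usable point for red or yellow in the side view. I relied on the outline match instead.

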